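Walk a stuck insert out with a mallet

TASK

The steel insert is stuck in its fixture nest. Pick up the soft mallet that stands on the rubber mat and tap the insert's two ears lightly, on alternating sides, until it has walked forward fully against its stop on both sides; then stand the mallet upright near the middle of its mat again and let go. Touch the insert only with the mallet, never hit hard, and leave the other things on the bench alone.

Things in the scene. Friction and masses are not known exactly. Their poses are not given: they have to be found in the camera images.
- nest: Steel and aluminium fixture nest fixed to the bench. Origin on the table under its middle, z up, x is the way the insert must move. Base 12 mm thick, x = -60 to 85, y = -100 to 100 mm; a fixed post 50 mm wide (y) stands between the insert's ears, x = -74 to -56 mm, 44 mm high; nothing is higher. Bench behind the ears (nest x below -95 mm) is clear for about 100 mm.
- insert: The stuck steel insert, a bar with two square ears jutting out at nest -x. 9 N pushes one ear on alone, turning the insert, until it binds askew (1 to 7 mm ahead of the other ear, unlike each time): it gives no more and the other ear must be tapped. Home feels like bound, but then neither ear gives. Over 22 N damages it. Origin on its underside 60 mm ahead of the right ear's face.
- left_ear (a point): Centre of the left ear's flat tapping face (nest y = +54 mm), which looks along nest -x: 24 mm wide, 25 mm high, 14 to 39 mm above the table, overhanging the bench. At the start it lies at nest x = -90 to -89 mm, at its stop at -76 mm; it stays where it is left. Its x axis is the insert's: the way to tap.
- right_ear (a point): Centre of the right ear's tapping face (nest y = -54 mm); the same sizes, travel and axes as the left ear.
- mallet_grip (a point): On the axis of the mallet's square upright wooden handle (24 x 24 mm, from 30 to 96 mm above the mallet's underside), 56 mm above the underside, z up. The mallet stands on its head: a grey block 76 mm long (x), 36 mm wide (y), 30 mm high, with white flat striking faces at both x ends, 38 mm from the axis; the ends are alike. 0.3 to 0.5 kg.
- mallet: The same mallet; origin at the middle of its underside.
- mat: Black rubber mat fixed on the bench, 150 x 130 mm, 4 mm thick; origin under its centre. The mallet stands on it and goes back near its middle.
Things that resemble listed ones, but are neither listed nor needed, are in the scene too. Leave any blue, pink or purple look-alike of the mallet alone.

How it is judged:
On the way:
1. the insert is forward against its stop at both ears (x of each of left_ear, right_ear in the frame of nest above -0.0775 m), for 0.2 s.
At the end, for the whole second after the job is handed in: Both ear faces are within 1.5 mm of the stop (nest x above -77.5 mm), and the mallet stands upright (within 0.15 rad) and still on the mat, its middle within 50 mm of the mat's centre (all of step 1 and horizontal distance between mallet and mat below 0.05 m and angle between mallet_grip's own z axis and vertical below 0.15 rad and height (world z) of mallet below 0.008 m and linear speed of mallet below 0.02 m/s); the robot touches nothing.
It fails at once if the insert is hit or pressed with more than 22 N by the mallet (contact force between mallet and insert above 22 N).
It fails at once if the insert is touched by the gripper or arm (contact force between any of the fingers, the arm and insert above 0.5 N).
It fails at once if the mallet hits the fixture nest hard (over 22 N) (contact force between mallet and nest above 22 N).
It fails at once if a bystander is moved by more than 30 mm (distance of any of wrench, screwdriver, bearing, bushing, cleaner, boltjar, gauge from where it was at the start of the episode above 0.03 m).
It also fails if it takes over 72 s, if anything falls off the work surface, if the arm or the gripper's body presses on something with over 40 N, if the wrist force passes 120 N, or if a joint passes its speed limit or range.

ROBOT

A 7-joint arm with a two-finger parallel gripper is mounted at the origin on the work surface. World frame = base frame: x ahead of the robot, y to its left, z up, the work surface at z = 0. Lengths are in m, angles in rad, forces in N, time in s.
With the tool pointing down it reaches from about 0.425 to 0.925 m from the base axis. Payload 6.8 kg.
Tool frame: the origin (TCP) lies on the centre line of the jaws, within the pads' length; the fingertips stand 25 mm ahead of it and the grasp point (between the pads) lies 6 mm ahead of it; x points along the fingers, y is the direction in which the jaws open and shut, and the axes are right-handed (so a half turn about x gives the same grasp; the last joint's range is limited). The gripper opens to 85 mm and grips with 20 to 120 N. Pads are 22 mm wide; open, the fingers measure 114 mm over their backs; the gripper's body (76 mm by 85 mm) begins 54 mm behind the grasp point. The pads swing forward as they close: fully open they stand 13 mm farther back than shut.
Start: joints at [1.073, 0.477, 0.022, 1.555, -0.011, 1.109, -0.083], TCP at [0.257, -0.624, 0.256] pointing down, gripper open.
Joint ranges: [-2.96, 2.96], [-0.34, 2.1], [-1.41, 1.46], [0.24, 2.44], [-1.37, 4.51], [0.17, 1.92], [-2.96, 2.96]. Speed limits (rad/s): [2.39, 2.39, 3.14, 3.14, 3.14, 3.14, 3.14].

INTERFACE

Orientations are given as [roll, pitch, yaw] about the fixed x, y, z axes, in that order (R = Rz(yaw) Ry(pitch) Rx(roll)).
In Python, from workcell import observe, capture, get_calibration, hand_in gives the robot as it stands.
- The arm moves only by the tool step_arm, never from a script. Its argument "targets" is a list of rows, each a list of 4 numbers: the shift along the tool's x, y, z in m, then the turn about the tool's x in rad. A call has 1 to 20 rows; each row is the pose to reach, as a shift and turn from the pose measured when the call began, along the tool's axes at that moment; what a row does not reach only later rows make up. A row lasts 1/10 s, in which the tool goes at most 50 mm and 8.59 degrees, less where a joint would pass 70% of its speed; a pose out of reach is approached as far as the arm can. A call with a gripper value outside its range is refused whole. "claw" is the opening, from 0 (shut) to 1 (fully open), set as the call begins (left out, the last holds). The fingers move at their own pace and stop on an object; "newtons" is the grip in N (left out, the last holds). Time passes only in rows, so rows that repeat a pose let the fingers close. It gives the time, the measured TCP pose, the force and the opening at its end, in the units of the state.
- observe(): the state, without advancing time (a new reading comes with each control period).
- capture(name): name is "side" or "top" or "wrist"; returns the picture (420x560x3 uint8, red, green, blue); there is no depth.
- get_calibration(name): a dict with "mtx" (3x3 intrinsics, pixels), "xyz" and "orientation" of the camera in the world. Camera axes: x right, y down, z forward; pixel columns grow to the right and rows downward; lengths in m; the calibration is good to about 2 mm. A picture is of the moment at which its call begins: read the wrist's pose just before it. get_calibration takes no time and is no camera call; for the wrist camera it gives the pose at the moment of the call.
- hand_in(): hands the job in, once; it reports no verdict.
The state is a dict: "t": time; "qpos": joint angles; "joint_vel": joint speeds; "joint_efforts": joint torques, N m; "tool_pos": TCP position; "ee_rot": TCP orientation; "force": force on the tool from outside, world axes, zero at the start; "ft_torque": the same for the moment, N m; "gripper_width": opening from 0.0 (shut) to 1.0 (fully open).
Only numpy, scipy, OpenCV 4.12 (cv2) and the standard library are available. Lean on these libraries where they do the work, as an engineer would, in place of code of your own. Each camera call takes 0.05 s, during which the arm holds its last target.

## Working session

There is one attempt and no reset: what is moved stays moved. The work goes in short steps, Python scripts to look and compute and a tool call to move; the robot and the scene stay as the last step left them, time stands still between calls to the robot, and variables do not carry over. Pictures are saved under pics/ and viewed, and the job is handed in when it is done.

Besides the shell and the picture viewer there is one more tool, called after ">>>" as a command line: name --pt "numbers of a row" for each row, then --argument value for the rest. step_arm: Moves the arm, as the interface text tells. Its arguments: {"type":"object","properties":{"targets":{"type":"array"},"claw":{"type":"number"},"newtons":{"type":"number"}},"required":["targets"]}

```bash
mkdir -p pics; ls; python3 - <<'E'
from workcell import *
import cv2
s=observe();print({k:s[k] for k in ("t","tool_pos","ee_rot","force","ft_torque","gripper_width")})
for n in("side","top","wrist"):
    c=get_calibration(n);print(n,c)
    cv2.imwrite(f"pics/{n}0.png",capture(n)[:,:,::-1])
E
```

```text
pics
{'t': 0.0, 'tool_pos': array([ 0.25628749, -0.62383799,  0.25530271]), 'ee_rot': array([-1.50753817,  1.56892071,  2.02387866]), 'force': array([ 0.54442599, -0.09912809, -0.50200999]), 'ft_torque': array([-0.00129071,  0.01226412, -0.01331496]), 'gripper_width': 0.9993825531225178}
side {'mtx': array([[391.28757353,   0.        , 279.34427266],
       [  0.        , 391.28757353, 216.20913925],
       [  0.        ,   0.        ,   1.        ]]), 'xyz': array([0.19968472, 0.48151376, 0.54781281]), 'orientation': array([-2.19981035, -0.01758851, -2.63344378])}
top {'mtx': array([[540.71723995,   0.        , 284.75617178],
       [  0.        , 540.71723995, 209.80156949],
       [  0.        ,   0.        ,   1.        ]]), 'xyz': array([ 0.28035952, -0.11541122,  1.23133518]), 'orientation': array([-2.96100364,  0.0088949 , -1.56143925])}
wrist {'mtx': array([[299.36120787,   0.        , 280.09389101],
       [  0.        , 299.36120787, 209.33385942],
       [  0.        ,   0.        ,   1.        ]]), 'xyz': array([ 0.32284251, -0.5976684 ,  0.37301529]), 'orientation': array([ 2.85589576e+00,  1.79336771e-03, -1.18198696e+00])}
```

View pics/top0.png

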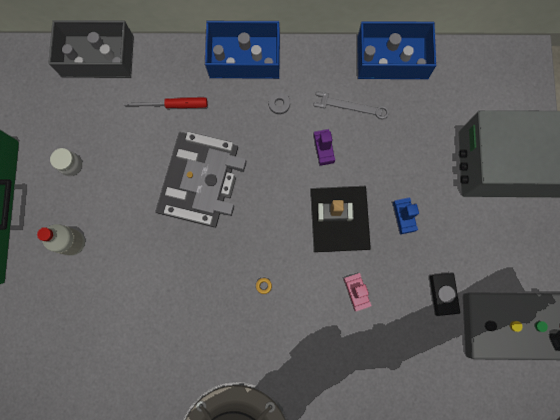

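View pics/side0.png

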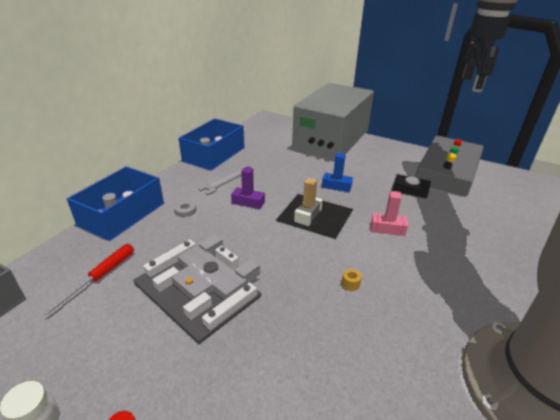

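View pics/wrist0.png

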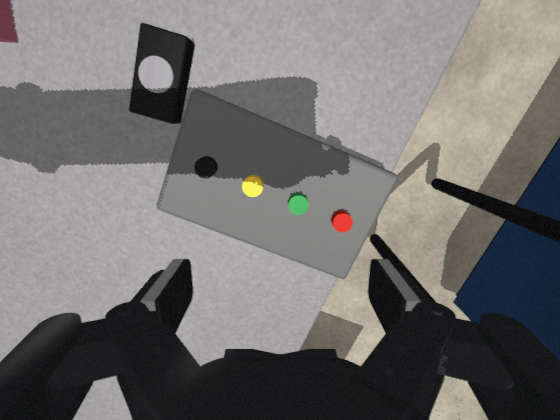

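Candidates for the mallet in the top image are purple (324,147), blue (405,215), pink (358,292) and a tan handle on a grey/white head on the black mat (338,210). Only the last one matches the description. I'll check it in a close crop.

```bash
cat > h.py <<'E'
from workcell import *
import numpy as np, cv2
from scipy.spatial.transform import Rotation as Ro
def ray(c,uv,z):
    uv=np.atleast_2d(uv).astype(float)
    R=Ro.from_euler('xyz',c['orientation']).as_matrix()
    d=np.c_[uv,np.ones(len(uv))]@np.linalg.inv(c['mtx']).T@R.T
    return c['xyz']+d*((z-c['xyz'][2])/d[:,2])[:,None]
def proj(c,p):
    R=Ro.from_euler('xyz',c['orientation']).as_matrix()
    q=(np.atleast_2d(p)-c['xyz'])@R@c['mtx'].T
    return q[:,:2]/q[:,2:]
E
python3 - <<'E'
from h import *
im=cv2.imread('pics/top0.png')
a=cv2.resize(im[125:235,145:255],None,fx=5,fy=5,interpolation=cv2.INTER_CUBIC)
b=cv2.resize(im[180:260,300:380],None,fx=5,fy=5,interpolation=cv2.INTER_CUBIC)
cv2.imwrite('pics/nestcrop.png',a);cv2.imwrite('pics/malcrop.png',b)
c=get_calibration('top')
print(ray(c,[[205,180],[338,205],[240,163],[233,209]],0.03))
E
```

```text
[[ 0.56739404  0.08018704  0.03      ]
 [ 0.51155824 -0.22291369  0.03      ]
 [ 0.60805639  0.00113599  0.03      ]
 [ 0.50053343  0.01437267  0.03      ]]
```

View pics/nestcrop.png

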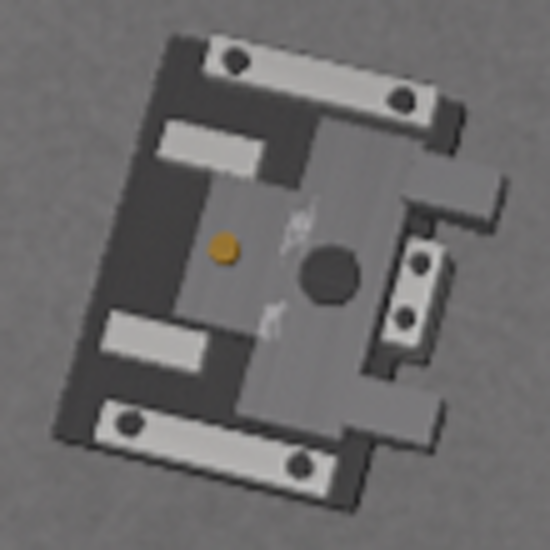

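View pics/malcrop.png

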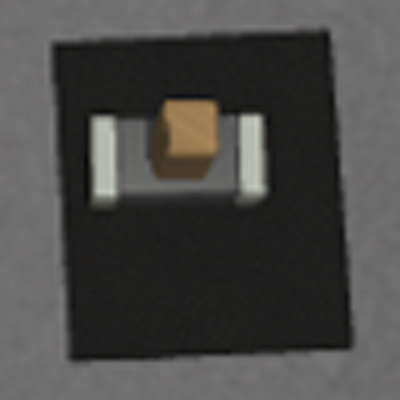

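The crop confirms it: tan handle, grey block with white end faces, standing on the black mat. The ears are on the right side of the nest, at top-image px (245,164) upper and (232,210) lower.

```bash
python3 - <<'E'
from h import *
c=get_calibration('top')
im=cv2.imread('pics/top0.png'); hsv=cv2.cvtColor(im,cv2.COLOR_BGR2HSV)
def f(p,o): return np.array(p)/5-0.4+o   # crop->pix
ht=f([[165,100],[217,100],[217,156],[167,155]],[300,180])
P=ray(c,ht,0.100);print('handle top',P.round(4),P.mean(0))
hd=f([[91,116],[263,114],[266,196],[93,199]],[300,180])
P=ray(c,hd,0.034);print('head top',P.round(4),P.mean(0)); print(np.degrees(np.arctan2(*(P[0]-P[1])[1::-1])),np.linalg.norm(P[0]-P[1]),np.linalg.norm(P[0]-P[3]))
mt=f([[53,43],[328,30],[353,347],[72,358]],[300,180])
P=ray(c,mt,0.004);print('mat',P.round(4),P.mean(0)[:2])
# nest base corners at z=.012
nb=f([[172,36],[466,103],[352,512],[53,437]],[145,125])
P=ray(c,nb,0.012);print('nest',P.round(4)); 
# model: x=85,y=-100 ; -60,-100; -60,100; 85,100
M=np.array([[85,-100],[-60,-100],[-60,100],[85,100]])/1000
A=M-M.mean(0);B=P[:,:2]-P[:,:2].mean(0)
th=np.arctan2((A[:,0]*B[:,1]-A[:,1]*B[:,0]).sum(),(A*B).sum());R=np.array([[np.cos(th),-np.sin(th)],[np.sin(th),np.cos(th)]])
t=P[:,:2].mean(0)-R@M.mean(0);print('nest th',th,t,'res',(P[:,:2]-(M@R.T+t)).round(4))
for e in(54,-54):
  print(e,R@np.array([-.0895,e/1e3])+t)
ea=f([[505,178],[493,230],[445,402],[434,452]],[145,125])
E=ray(c,ea,0.039)[:,:2];print('ears in nest',((E-t)@R).round(4))
E
```

```text
handle top [[ 0.5097 -0.2052  0.1   ]
 [ 0.5099 -0.2274  0.1   ]
 [ 0.4856 -0.2272  0.1   ]
 [ 0.4859 -0.2059  0.1   ]] [ 0.4977825  -0.21643301  0.1       ]
head top [[ 0.5155 -0.1771  0.034 ]
 [ 0.517  -0.2546  0.034 ]
 [ 0.4795 -0.2554  0.034 ]
 [ 0.4776 -0.1779  0.034 ]] [ 0.49740033 -0.21625783  0.034     ]
91.11532736298955 0.07751629811512778 0.03793472176852609
mat [[ 0.5558 -0.161   0.004 ]
 [ 0.5629 -0.2888  0.004 ]
 [ 0.4152 -0.2976  0.004 ]
 [ 0.4091 -0.1698  0.004 ]] [ 0.48578235 -0.22929047]
nest [[0.688  0.1487 0.012 ]
 [0.656  0.0091 0.012 ]
 [0.4618 0.0563 0.012 ]
 [0.4955 0.1949 0.012 ]]
nest th 1.3356835570053676 [0.57239348 0.09009785] res [[-0.0015 -0.0007]
 [ 0.0004  0.0006]
 [ 0.0006  0.0013]
 [ 0.0005 -0.0012]]
54 [0.49902986 0.01563961]
-54 [ 0.60405857 -0.00951928]
ears in nest [[-0.0903 -0.0627]
 [-0.0913 -0.0377]
 [-0.0907  0.0445]
 [-0.0918  0.0677]]
```

```bash
cat >> h.py <<'E'
def plan(goal,yaw_y=None,s=None):
    """goal TCP xyz; yaw_y = wanted world heading (rad, mod pi) of tool y. prints shift in tool axes and turn"""
    s=s or observe(); R=Ro.from_euler('xyz',s['ee_rot']).as_matrix()
    sh=R.T@(np.array(goal)-s['tool_pos'])
    tr=None
    if yaw_y is not None:
        cur=np.arctan2(R[1,1],R[0,1]); d=(yaw_y-cur+np.pi/2)%np.pi-np.pi/2
        tr=d*np.sign(R[2,0])   # about tool x (down): negative world z
    print('t',round(s['t'],2),'tcp',s['tool_pos'].round(4),'toolx',R[:,0].round(3),'tooly',R[:,1].round(3),'toolz',R[:,2].round(3),'F',s['force'].round(2),'q7',s['qpos'].round(2),'w',round(s['gripper_width'],3))
    print('shift',sh.round(4),'turn',tr)
    return sh,tr
E
python3 -c "
from h import *
plan([.498,-.216,.2],np.radians(91.1))"
```

```text
t 0.15 tcp [ 0.2563 -0.624   0.2556] toolx [-0.001  0.001 -1.   ] tooly [ 0.38  -0.925 -0.001] toolz [-0.925 -0.38   0.   ] F [ 0.33 -0.94  0.05] q7 [ 1.07  0.48  0.02  1.56 -0.01  1.11 -0.08] w 1.003
shift [ 0.0559 -0.2855 -0.3786] turn 0.3705735705228479
```

>>> step_arm --pt "0.01 -0.03 -0.04 0.04" --pt "0.015 -0.06 -0.08 0.08" --pt "0.02 -0.09 -0.12 0.12" --pt "0.025 -0.12 -0.16 0.16" --pt "0.03 -0.15 -0.2 0.2" --pt "0.035 -0.18 -0.24 0.24" --pt "0.04 -0.21 -0.28 0.28" --pt "0.045 -0.24 -0.32 0.32" --pt "0.05 -0.27 -0.355 0.36" --pt "0.056 -0.2855 -0.3786 0.3706" --pt "0.056 -0.2855 -0.3786 0.3706" --pt "0.056 -0.2855 -0.3786 0.3706" --pt "0.056 -0.2855 -0.3786 0.3706" --claw 1

```text
t: 1.45
tool_pos: [0.4973, -0.2173, 0.1999]
ee_rot: [-0.518, 1.569, 2.641]
force: [0.2, -0.5, -0.6]
gripper_width: 0.996
```

```bash
python3 - <<'E'
from h import *
s=observe()
c=get_calibration('wrist');im=capture('wrist')[:,:,::-1]
cv2.imwrite('pics/w1.png',im)
plan([.498,-.216,.072],np.radians(91.1),s)
np.save('c1.npy',c,allow_pickle=True)
E
```

```text
t 1.45 tcp [ 0.4973 -0.2173  0.1999] toolx [-0.001  0.001 -1.   ] tooly [ 0.017 -1.    -0.001] toolz [-1.    -0.017  0.001] F [ 0.15 -0.51 -0.65] q7 [ 0.37  0.33 -0.09  1.92  0.04  0.89 -1.29] w 0.996
shift [ 0.1279 -0.0012 -0.0009] turn -0.001872169441058169
```

View pics/w1.png

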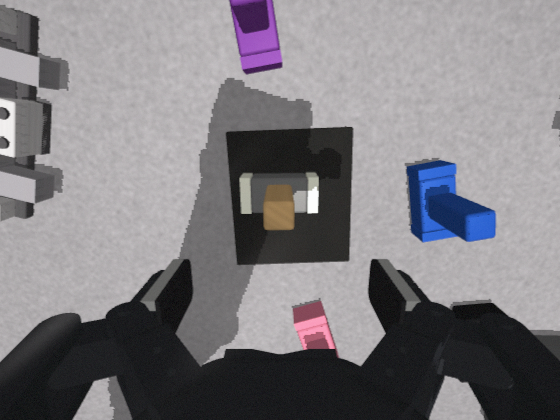

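The wrist view shows the mallet on its mat, with the handle top at about (279,215) and head corners at about (241,174) to (318,213). It's between the jaws and no look-alike is in the way.

```bash
python3 - <<'E'
from h import *
c=np.load('c1.npy',allow_pickle=True).item()
P=ray(c,[[264,200],[294,201],[293,229],[264,229]],.1);print(P.mean(0),P.round(4))
P=ray(c,[[241,174],[318,173],[317,213],[241,213]],.034);print(P.mean(0),P.round(4))
P=ray(c,[[227,131],[352,127],[348,261],[238,265]],.004);print(P.mean(0),P.round(4))
E
```

```text
[ 0.50063947 -0.21685946  0.1       ] [[ 0.5122 -0.2056  0.1   ]
 [ 0.5118 -0.2281  0.1   ]
 [ 0.4895 -0.228   0.1   ]
 [ 0.4891 -0.2056  0.1   ]]
[ 0.50155657 -0.21700243  0.034     ] [[ 0.5202 -0.1802  0.034 ]
 [ 0.5223 -0.2536  0.034 ]
 [ 0.4825 -0.2547  0.034 ]
 [ 0.4812 -0.1794  0.034 ]]
[ 0.48712488 -0.23012618  0.004     ] [[ 0.5587 -0.1631  0.004 ]
 [ 0.5647 -0.2894  0.004 ]
 [ 0.4162 -0.2973  0.004 ]
 [ 0.409  -0.1707  0.004 ]]
```

>>> step_arm --pt "0.03 -0.0006 -0.001 0" --pt "0.06 -0.0006 -0.002 0" --pt "0.09 -0.0006 -0.002 0" --pt "0.115 -0.0006 -0.002 0" --pt "0.128 -0.0006 -0.002 0" --pt "0.128 -0.0006 -0.002 0" --pt "0.128 -0.0006 -0.002 0" --claw 1

```text
t: 2.2
tool_pos: [0.4994, -0.2176, 0.0727]
ee_rot: [-0.933, 1.571, 2.224]
force: [-0.1, 0.4, 0.1]
gripper_width: 1.003
```

>>> step_arm --pt "0 0 0 0" --pt "0 0 0 0" --pt "0 0 0 0" --pt "0 0 0 0" --pt "0 0 0 0" --pt "0 0 0 0" --pt "0 0 0 0" --pt "0 0 0 0" --pt "0 0 0 0" --pt "0 0 0 0" --claw 0 --newtons 80

```text
t: 3.2
tool_pos: [0.4998, -0.2175, 0.0732]
ee_rot: [-3.015, 1.57, 0.142]
force: [-0.8, 0.1, 5.2]
gripper_width: 0.271
```

```bash
python3 - <<'E'
from h import *
s=observe()
cv2.imwrite('pics/s2.png',capture('side')[:,:,::-1])
plan([.5,-.217,.112],np.radians(91.1),s)
E
```

```text
t 3.2 tcp [ 0.4998 -0.2175  0.0732] toolx [ 0.001  0.    -1.   ] tooly [ 0.016 -1.    -0.   ] toolz [-1.    -0.016 -0.001] F [-0.77  0.15  5.24] q7 [ 0.36  0.51 -0.08  2.    0.07  0.63 -1.32] w 0.271
shift [-0.0388 -0.0005 -0.0002] turn -0.0032310803675574817
```

View pics/s2.png

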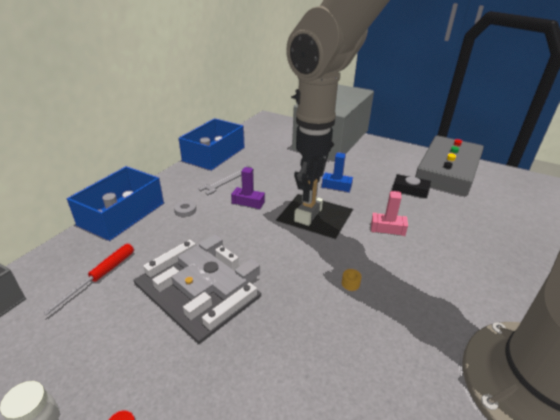

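>>> step_arm --pt "-0.01 0 0 0" --pt "-0.03 0 0 0" --pt "-0.05 0 0 0" --pt "-0.06 0 0 0" --pt "-0.06 0 0 0" --pt "-0.06 0 0 0"

```text
t: 3.85
tool_pos: [0.4992, -0.2174, 0.1327]
ee_rot: [-0.716, 1.57, 2.441]
force: [0.0, -0.2, -4.0]
gripper_width: 0.272
```

```bash
python3 - <<'E'
from h import *
s=observe()
cv2.imwrite('pics/s3.png',capture('side')[60:340,200:480,::-1].repeat(2,0).repeat(2,1))
c=get_calibration('wrist');im=capture('wrist')[:,:,::-1]
cv2.imwrite('pics/w3.png',im)
# nest frame
t=np.array([.5724,.0901]);th=1.3357;R=np.array([[np.cos(th),-np.sin(th)],[np.sin(th),np.cos(th)]])
for y in(54,-54):
  g=R@np.array([-.0895-.038-.020,y/1e3])+t;print(y,g)
  plan([*g,.14],th,s)
E
```

```text
54 [ 0.48552728 -0.04076398]
t 3.85 tcp [ 0.4992 -0.2174  0.1327] toolx [-0.  0. -1.] tooly [ 0.016 -1.    -0.   ] toolz [-1.    -0.016  0.   ] F [ 0.03 -0.16 -3.98] q7 [ 0.37  0.42 -0.09  1.97  0.05  0.75 -1.31] w 0.272
shift [-0.0073 -0.1768  0.0109] turn 0.2510584464696599
-54 [ 0.59055641 -0.06592114]
t 3.85 tcp [ 0.4992 -0.2174  0.1327] toolx [-0.  0. -1.] tooly [ 0.016 -1.    -0.   ] toolz [-1.    -0.016  0.   ] F [ 0.03 -0.16 -3.98] q7 [ 0.37  0.42 -0.09  1.97  0.05  0.75 -1.31] w 0.272
shift [-0.0073 -0.15   -0.0938] turn 0.2510584464696599
```

View pics/s3.png

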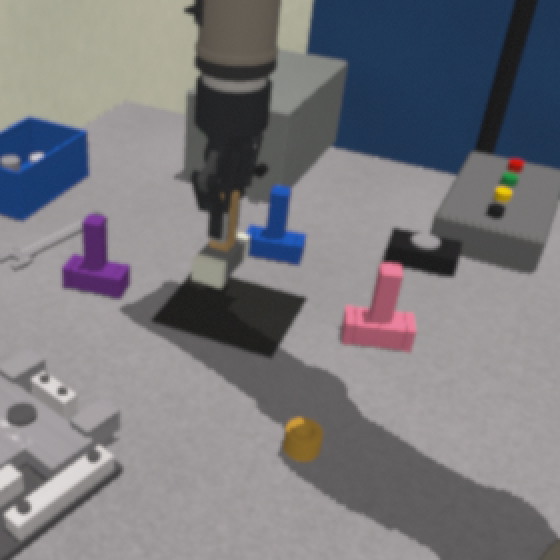

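View pics/w3.png

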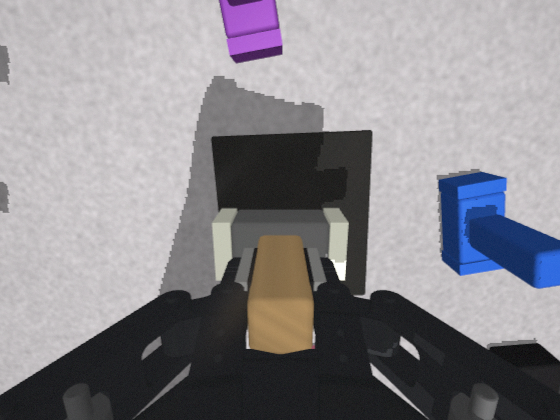

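The mallet hangs straight, with its head clear of the mat. Next I'll move to a standoff behind the left ear.

>>> step_arm --pt "0 -0.015 0.001 0.02" --pt "0 -0.04 0.003 0.05" --pt "0 -0.07 0.005 0.09" --pt "0 -0.1 0.007 0.14" --pt "0 -0.13 0.009 0.19" --pt "0 -0.155 0.01 0.23" --pt "0 -0.172 0.011 0.251" --pt "0 -0.1768 0.0109 0.251" --pt "0 -0.1768 0.0109 0.251" --pt "0 -0.1768 0.0109 0.251"

```text
t: 4.95
tool_pos: [0.4851, -0.0418, 0.132]
ee_rot: [0.177, 1.569, 3.083]
force: [0.5, -0.2, -3.9]
gripper_width: 0.275
```

```bash
python3 - <<'E'
from h import *
s=observe()
c=get_calibration('wrist');im=capture('wrist')[:,:,::-1]
cv2.imwrite('pics/w4.png',im);np.save('c4.npy',c,allow_pickle=True)
cv2.imwrite('pics/t4.png',capture('top')[:,:,::-1])
plan([.4855,-.0408,.0807],1.3357,s)
E
```

```text
t 4.95 tcp [ 0.4851 -0.0418  0.132 ] toolx [-0.002  0.    -1.   ] tooly [-0.234 -0.972  0.   ] toolz [-0.972  0.234  0.002] F [ 0.46 -0.22 -3.91] q7 [ 0.03  0.34 -0.08  2.1   0.04  0.7  -1.89] w 0.275
shift [ 0.0513 -0.0011 -0.0003] turn -0.0006521496152513961
```

View pics/w4.png

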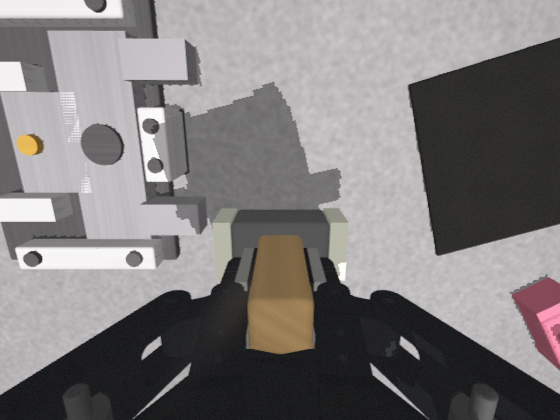

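The wrist view shows the right ear's top edge at about px (187,41)-(189,81) and the left ear's at about (196,197)-(198,233). The mallet's left white face is beside the left ear.

```bash
python3 - <<'E'
from h import *
c=np.load('c4.npy',allow_pickle=True).item()
im=cv2.imread('pics/w4.png')
cv2.imwrite('pics/w4c.png',cv2.resize(im[20:260,110:270],None,fx=3.2,fy=2.5,interpolation=cv2.INTER_CUBIC)[:600])
t=np.array([.5724,.0901]);th=1.3357;R=np.array([[np.cos(th),-np.sin(th)],[np.sin(th),np.cos(th)]])
E=ray(c,[[186,40],[189,82],[195,197],[199,233]],.039)[:,:2];print('ears',((E-t)@R).round(4),E)
# mallet face top edge expected
P=ray(c,[[138,109],[172,109],[172,181],[140,181]],.044)[:,:2];print('post',((P-t)@R).round(4))
B=ray(c,[[216,208],[347,208]],.093)[:,:2];print('head far corners z.093',((B-t)@R).round(4),B)
E
```

```text
ears [[-0.0904 -0.0667]
 [-0.0901 -0.0423]
 [-0.0877  0.0348]
 [-0.0884  0.0627]] [[ 0.61624004 -0.01334481]
 [ 0.59254847 -0.00739782]
 [ 0.5181154   0.01293861]
 [ 0.49088219  0.01872984]]
post [[-0.0569 -0.0255]
 [-0.079  -0.0255]
 [-0.0741  0.0221]
 [-0.0518  0.022 ]]
head far corners z.093 [[-0.1144  0.0275]
 [-0.1857  0.0276]] [[ 0.51905543 -0.01474533]
 [ 0.50231692 -0.08404434]]
```

View pics/w4c.png

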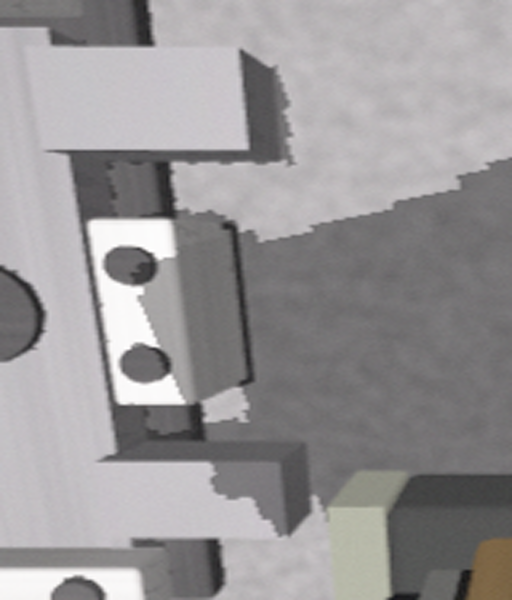

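```bash
python3 - <<'E'
from h import *
c=np.load('c4.npy',allow_pickle=True).item()
im=cv2.imread('pics/w4.png')
cv2.imwrite('pics/w4d.png',cv2.resize(im[195:365,195:365],None,fx=3.5,fy=3.5,interpolation=cv2.INTER_CUBIC))
im=cv2.imread('pics/t4.png')
cv2.imwrite('pics/t4c.png',cv2.resize(im[130:250,190:310],None,fx=4.5,fy=4.5,interpolation=cv2.INTER_CUBIC))
cs=get_calibration('side')
im=capture('side')[:,:,::-1];cv2.imwrite('pics/s4.png',im)
t=np.array([.5724,.0901]);th=1.3357;R=np.array([[np.cos(th),-np.sin(th)],[np.sin(th),np.cos(th)]])
s=observe();tc=s['tool_pos'];zu=tc[2]-.0692
def w(x,y,z): return [*(tc[:2]+R@np.array([x,y])),zu+z]
pts=[w(.038,-.018,.03),w(-.038,-.018,.03),w(.012,-.012,.03),w(-.012,-.012,.03),w(.012,-.012,.096),w(-.012,-.012,.096),w(.012,.012,.096),w(.038,-.018,0),w(.038,.018,.03),w(.038,.018,0)]
for n,cc in(('wrist',get_calibration('wrist')),('side',cs),('top',get_calibration('top'))):
  print(n,proj(cc,pts).round(0).tolist())
E
```

```text
wrist [[210.0, 223.0], [348.0, 223.0], [257.0, 233.0], [300.0, 233.0], [244.0, 302.0], [313.0, 301.0], [246.0, 358.0], [221.0, 208.0], [214.0, 281.0], [224.0, 259.0]]
side [[257.0, 230.0], [284.0, 213.0], [269.0, 225.0], [278.0, 220.0], [269.0, 196.0], [278.0, 191.0], [279.0, 201.0], [257.0, 242.0], [271.0, 238.0], [271.0, 251.0]]
top [[241.0, 199.0], [275.0, 207.0], [252.0, 204.0], [263.0, 207.0], [250.0, 198.0], [261.0, 201.0], [247.0, 209.0], [242.0, 201.0], [237.0, 215.0], [238.0, 217.0]]
```

View pics/w4d.png

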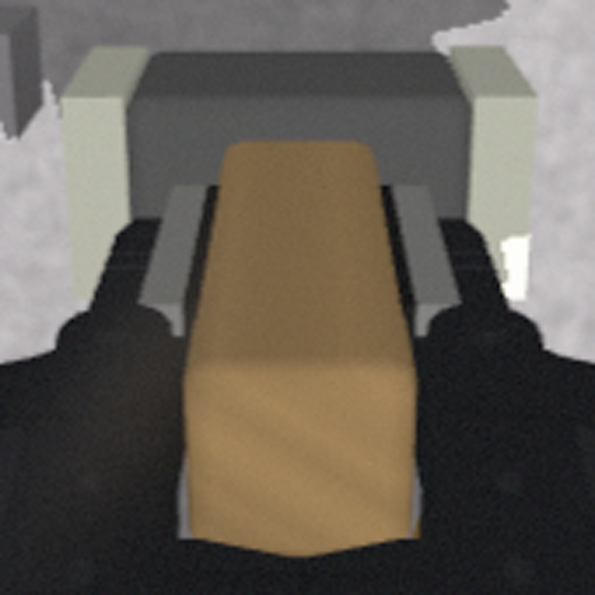

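View pics/t4c.png

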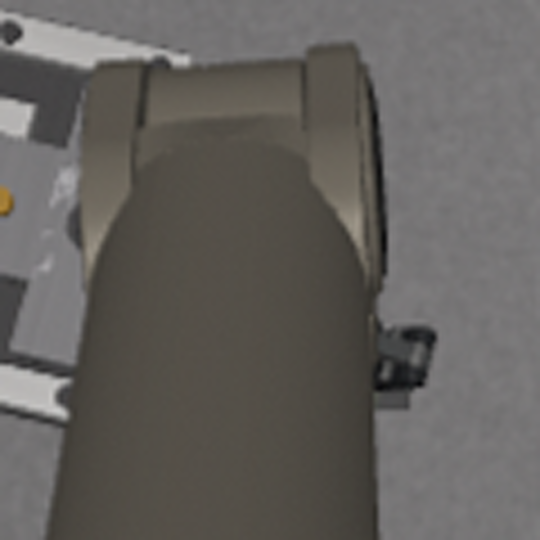

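View pics/s4.png

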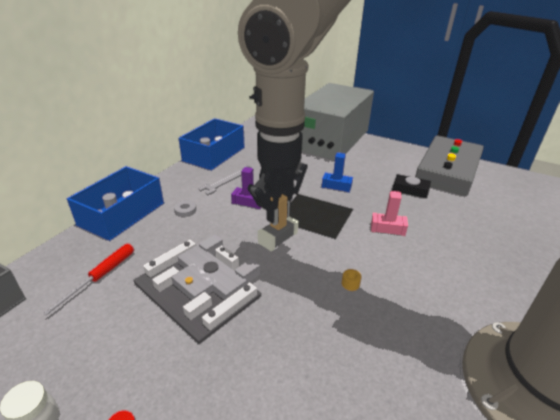

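The projections match the picture: the predicted head corner is (210,223) and the seen one (213,223). The mallet is upright and centred in the grip. I'll lower it to tapping height.

>>> step_arm --pt "0.015 0 0 0" --pt "0.03 0 0 0" --pt "0.045 0 0 0" --pt "0.051 0 0 0" --pt "0.051 0 0 0" --pt "0.051 -0.006 0 0" --pt "0.051 -0.012 0 0" --pt "0.051 -0.015 0 0" --pt "0.051 -0.016 0 0" --pt "0.051 -0.016 0 0" --pt "0.051 -0.016 0 0"

```text
t: 6.2
tool_pos: [0.4888, -0.0264, 0.0813]
ee_rot: [0.138, 1.569, 3.043]
force: [-0.1, 0.1, -4.0]
gripper_width: 0.267
```

```bash
cat >> h.py <<'E'
nt=np.array([.5724,.0901]);nth=1.3357;nR=np.array([[np.cos(nth),-np.sin(nth)],[np.sin(nth),np.cos(nth)]])
def st(s=None):
    s=s or observe(); p=(s['tool_pos'][:2]-nt)@nR; f=s['force'][:2]@nR
    print('t',round(s['t'],2),'face x',((p[0]+.038)*1e3).round(2),'y',(p[1]*1e3).round(2),'z',(s['tool_pos'][2]*1e3).round(1),'F nest xyz',f.round(2),s['force'][2].round(2),'T',s['ft_torque'].round(3))
E
python3 - <<'E'
from h import *
st()
plan([.4855,-.0408,.0807],1.3357)
c=get_calibration('wrist');im=capture('wrist')[:,:,::-1]
cv2.imwrite('pics/w5.png',im[:300].copy())
st()
E
```

```text
t 6.2 face x -94.79 y 54.19 z 81.3 F nest xyz [0.05 0.15] -3.97 T [-0.041 -0.003  0.051]
t 6.2 tcp [ 0.4888 -0.0264  0.0813] toolx [-0.002  0.    -1.   ] tooly [-0.235 -0.972  0.   ] toolz [-0.972  0.235  0.002] F [-0.13  0.09 -3.97] q7 [-0.01  0.43 -0.08  2.13  0.06  0.59 -1.93] w 0.267
shift [ 0.0006  0.0148 -0.0002] turn -0.0016916314425650114
t 6.25 face x -94.91 y 54.17 z 81.2 F nest xyz [-0.07 -0.27] -4.98 T [ 0.001 -0.021 -0.01 ]
```

View pics/w5.png

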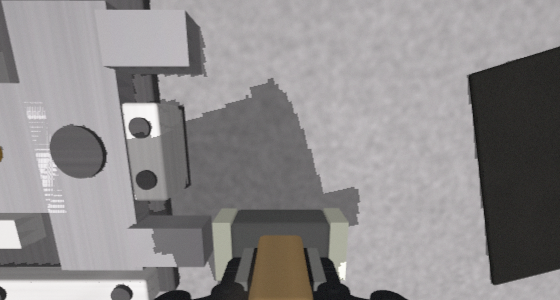

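>>> step_arm --pt "0 -0.0005 0 0" --pt "0 -0.001 0 0" --pt "0 -0.0015 0 0" --pt "0 -0.002 0 0"

```text
t: 6.65
tool_pos: [0.4892, -0.0246, 0.0812]
ee_rot: [0.148, 1.569, 3.052]
force: [-0.2, -0.4, -5.0]
gripper_width: 0.273
```

>>> step_arm --pt "0 -0.0005 0 0" --pt "0 -0.001 0 0"

```text
t: 6.85
tool_pos: [0.4895, -0.0235, 0.0812]
ee_rot: [0.137, 1.569, 3.042]
force: [-0.1, -0.1, -4.1]
gripper_width: 0.271
```

>>> step_arm --pt "0 -0.0005 0 0" --pt "0 -0.001 0 0"

```text
t: 7.05
tool_pos: [0.4897, -0.0225, 0.0812]
ee_rot: [0.131, 1.569, 3.036]
force: [0.1, 0.0, -4.2]
gripper_width: 0.271
```

```bash
python3 -c "
from h import *
st()"
```

```text
t 7.05 face x -90.76 y 54.22 z 81.2 F nest xyz [ 0.03 -0.13] -4.15 T [-0.056  0.017 -0.006]
```

>>> step_arm --pt "0 -0.0005 0 0"

```text
t: 7.15
tool_pos: [0.4898, -0.022, 0.0812]
ee_rot: [0.127, 1.569, 3.032]
force: [0.0, 0.2, -4.3]
gripper_width: 0.268
```

>>> step_arm --pt "0 -0.0005 0 0"

```text
t: 7.25
tool_pos: [0.49, -0.0214, 0.0812]
ee_rot: [0.128, 1.569, 3.033]
force: [0.0, 0.3, -4.9]
gripper_width: 0.268
```

>>> step_arm --pt "0 -0.0005 0 0"

```text
t: 7.35
tool_pos: [0.4901, -0.0209, 0.0812]
ee_rot: [0.139, 1.569, 3.044]
force: [0.1, -0.6, -4.8]
gripper_width: 0.271
```

>>> step_arm --pt "0 -0.0005 0 0"

```text
t: 7.45
tool_pos: [0.4902, -0.0204, 0.0812]
ee_rot: [0.126, 1.569, 3.03]
force: [-0.2, 0.1, -4.7]
gripper_width: 0.274
```

```bash
python3 -c "
from h import *
st()"
```

```text
t 7.45 face x -88.58 y 54.19 z 81.2 F nest xyz [-0.01  0.25] -4.67 T [ 0.024 -0.034  0.009]
```

>>> step_arm --pt "0 -0.0005 0 0"

```text
t: 7.55
tool_pos: [0.4903, -0.0198, 0.0812]
ee_rot: [0.144, 1.569, 3.049]
force: [0.1, -1.0, -4.9]
gripper_width: 0.271
```

>>> step_arm --pt "0 -0.0005 0 0"

```text
t: 7.65
tool_pos: [0.4903, -0.0198, 0.0812]
ee_rot: [0.388, 1.569, -2.991]
force: [-0.4, -2.0, -3.0]
gripper_width: 0.269
```

>>> step_arm --pt "0 -0.0005 0 0"

```text
t: 7.75
tool_pos: [0.4904, -0.0197, 0.0812]
ee_rot: [0.597, 1.568, -2.782]
force: [-0.6, -1.5, -3.1]
gripper_width: 0.27
```

>>> step_arm --pt "0 -0.0005 0 0"

```text
t: 7.85
tool_pos: [0.4903, -0.0197, 0.0812]
ee_rot: [0.709, 1.568, -2.67]
force: [-1.4, -2.1, -3.5]
gripper_width: 0.271
```

>>> step_arm --pt "0 -0.0005 0 0"

```text
t: 7.95
tool_pos: [0.4903, -0.0197, 0.0812]
ee_rot: [0.785, 1.567, -2.595]
force: [-0.3, -2.4, -2.9]
gripper_width: 0.271
```

```bash
python3 -c "
from h import *
st()
cv2.imwrite('pics/w6.png',capture('wrist')[:300,:,::-1])"
```

```text
t 7.95 face x -87.85 y 54.25 z 81.2 F nest xyz [-2.36 -0.26] -2.9 T [-0.659  0.155  0.002]
```

View pics/w6.png

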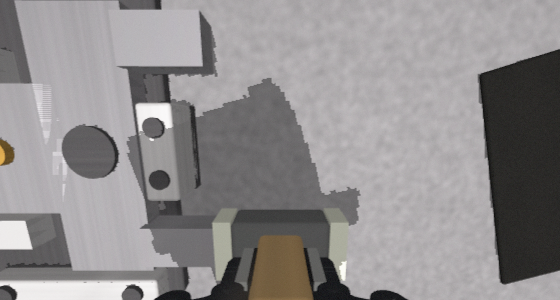

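Contact is at face x of about -87.9. The arm gives about 4.6 N per mm of command, so lunges of 3 mm or less stay well under 22 N.

>>> step_arm --pt "0 -0.001 0 0" --pt "0 -0.0015 0 0" --pt "0 -0.002 0 0"

```text
t: 8.3
tool_pos: [0.4904, -0.0194, 0.0812]
ee_rot: [0.998, 1.565, -2.384]
force: [-1.7, -8.8, -0.6]
gripper_width: 0.272
```

```bash
python3 -c "
from h import *
st()"
```

```text
t 8.3 face x -87.64 y 54.27 z 81.2 F nest xyz [-8.94 -0.44] -0.57 T [-1.869e+00  3.880e-01  1.000e-03]
```

>>> step_arm --pt "0 -0.002 0 0" --pt "0 -0.0025 0 0" --pt "0 -0.0028 0 0"

```text
t: 8.6
tool_pos: [0.4903, -0.019, 0.0812]
ee_rot: [1.079, 1.563, -2.304]
force: [-2.2, -8.7, 1.3]
gripper_width: 0.269
```

>>> step_arm --pt "0 -0.002 0 0" --pt "0 -0.0025 0 0" --pt "0 -0.0028 0 0"

```text
t: 8.9
tool_pos: [0.4902, -0.0185, 0.0813]
ee_rot: [1.121, 1.56, -2.264]
force: [-2.7, -9.1, 0.8]
gripper_width: 0.269
```

```bash
python3 -c "
from h import *
st()"
```

```text
t 8.9 face x -86.75 y 54.64 z 81.3 F nest xyz [-9.51  0.51] 0.79 T [-2.079  0.575 -0.034]
```

The tool tilts slightly under load, and the tilt carries over whenever a call starts loaded. So from here each tap will start and end unloaded within one call. I'll retreat and check.

>>> step_arm --pt "0 0.002 0 0" --pt "0 0.004 0 0" --pt "0 0.004 0 0" --pt "0 0.004 0 0"

```text
t: 9.3
tool_pos: [0.4894, -0.0218, 0.0813]
ee_rot: [1.104, 1.56, -2.281]
force: [-0.4, 0.1, -3.8]
gripper_width: 0.278
```

```bash
python3 -c "
from h import *
st();plan([.49,-.0195,.0813],1.3357)
cv2.imwrite('pics/w7.png',capture('wrist')[:300,:,::-1])"
```

```text
t 9.3 face x -90.14 y 54.68 z 81.3 F nest xyz [-0.01  0.36] -3.76 T [-0.057 -0.008  0.065]
t 9.3 tcp [ 0.4894 -0.0218  0.0813] toolx [-0.007 -0.008 -1.   ] tooly [-0.241 -0.971  0.009] toolz [-0.971  0.241  0.005] F [-0.35  0.08 -3.76] q7 [-0.03  0.44 -0.07  2.12  0.06  0.59 -1.96] w 0.278
shift [-0.     -0.0024 -0.0001] turn -0.008069221717823538
```

View pics/w7.png

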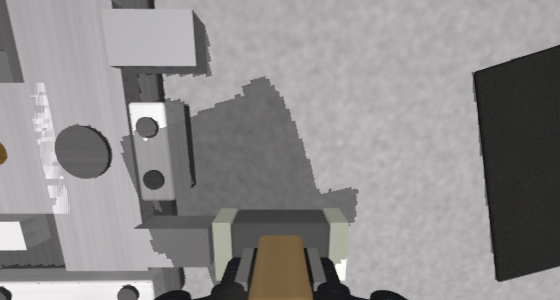

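>>> step_arm --pt "0 -0.0015 0 -0.004" --pt "0 -0.0025 0 -0.008" --pt "0 -0.0035 0 -0.008" --pt "0 -0.0045 0 -0.008" --pt "0 -0.0053 0 -0.008" --pt "0 -0.006 0 -0.008" --pt "0 -0.0066 0 -0.008" --pt "0 -0.0066 0 -0.008"

```text
t: 10.15
tool_pos: [0.4901, -0.0183, 0.0813]
ee_rot: [1.141, 1.557, -2.238]
force: [-2.8, -8.8, -0.1]
gripper_width: 0.267
```

```bash
python3 -c "
from h import *
st();plan([.49,-.0195,.0813],1.3357)"
```

```text
t 10.15 face x -86.61 y 54.77 z 81.3 F nest xyz [-9.2   0.65] -0.13 T [-1.99   0.476 -0.076]
t 10.15 tcp [ 0.4901 -0.0183  0.0813] toolx [-0.009 -0.011 -1.   ] tooly [-0.236 -0.972  0.013] toolz [-0.972  0.236  0.006] F [-2.77 -8.79 -0.13] q7 [-0.04  0.44 -0.07  2.12  0.07  0.6  -1.97] w 0.267
shift [-0.      0.0012 -0.0002] turn -0.002806788912604219
```

>>> step_arm --pt "0 -0.003 0 0" --pt "0 -0.0034 0 0" --pt "0 -0.0034 0 0" --pt "0 -0.0034 0 0" --pt "0 -0.0034 0 0"

```text
t: 10.65
tool_pos: [0.4901, -0.0181, 0.0813]
ee_rot: [1.173, 1.553, -2.209]
force: [-2.3, -9.5, 1.0]
gripper_width: 0.268
```

```bash
python3 -c "
from h import *
st();plan([.49,-.0195,.0813],1.3357)"
```

```text
t 10.65 face x -86.4 y 54.87 z 81.3 F nest xyz [-9.73  0.05] 1.01 T [-2.123e+00  5.620e-01 -2.000e-03]
t 10.65 tcp [ 0.4901 -0.0181  0.0813] toolx [-0.011 -0.014 -1.   ] tooly [-0.238 -0.971  0.016] toolz [-0.971  0.238  0.007] F [-2.31 -9.45  1.01] q7 [-0.05  0.44 -0.06  2.12  0.07  0.6  -1.97] w 0.268
shift [ 0.      0.0014 -0.0003] turn -0.005618332432028694
```

>>> step_arm --pt "0 -0.0034 0 0" --pt "0 -0.0038 0 0" --pt "0 -0.0042 0 0" --pt "0 -0.0042 0 0"

```text
t: 11.05
tool_pos: [0.49, -0.0178, 0.0814]
ee_rot: [1.198, 1.549, -2.188]
force: [-3.6, -10.8, 2.0]
gripper_width: 0.275
```

```bash
python3 -c "
from h import *
st();plan([.49,-.0195,.0813],1.3357)"
```

```text
t 11.05 face x -86.09 y 55.02 z 81.4 F nest xyz [-11.38   0.93] 2.04 T [-2.467  0.664  0.022]
t 11.05 tcp [ 0.49   -0.0178  0.0814] toolx [-0.013 -0.018 -1.   ] tooly [-0.242 -0.97   0.021] toolz [-0.97   0.242  0.008] F [ -3.56 -10.85   2.04] q7 [-0.05  0.44 -0.06  2.12  0.07  0.6  -1.98] w 0.275
shift [ 0.0001  0.0017 -0.0004] turn -0.009041944689503367
```

```bash
cat >> h.py <<'E'
def go(x,y,z=.0813):
    "plan for TCP-face x, y in nest mm"
    return plan([*(nR@np.array([x/1e3-.038,y/1e3])+nt),z],nth)
E
python3 -c "
from h import *
go(-96,54);go(-96,-54);go(-93,-54)"
```

```text
t 11.05 tcp [ 0.49   -0.0178  0.0814] toolx [-0.013 -0.018 -1.   ] tooly [-0.242 -0.97   0.021] toolz [-0.97   0.242  0.008] F [ -3.56 -10.85   2.04] q7 [-0.05  0.44 -0.06  2.12  0.07  0.6  -1.98] w 0.275
shift [ 0.0003  0.0099 -0.0011] turn -0.009041944689503367
t 11.05 tcp [ 0.49   -0.0178  0.0814] toolx [-0.013 -0.018 -1.   ] tooly [-0.242 -0.97   0.021] toolz [-0.97   0.242  0.008] F [ -3.56 -10.85   2.04] q7 [-0.05  0.44 -0.06  2.12  0.07  0.6  -1.98] w 0.275
shift [-0.0006  0.0089 -0.1091] turn -0.009041944689503367
t 11.05 tcp [ 0.49   -0.0178  0.0814] toolx [-0.013 -0.018 -1.   ] tooly [-0.242 -0.97   0.021] toolz [-0.97   0.242  0.008] F [ -3.56 -10.85   2.04] q7 [-0.05  0.44 -0.06  2.12  0.07  0.6  -1.98] w 0.275
shift [-0.0007  0.0059 -0.1091] turn -0.009041944689503367
```

>>> step_arm --pt "0 0.005 -0.001 -0.009" --pt "0 0.0095 -0.003 -0.009" --pt "0 0.0095 -0.025 -0.009" --pt "0 0.0093 -0.055 -0.009" --pt "-0.0005 0.009 -0.085 -0.009" --pt "-0.0006 0.0089 -0.105 -0.009" --pt "-0.0006 0.0089 -0.109 -0.009" --pt "-0.0006 0.0089 -0.109 -0.009" --pt "-0.0006 0.0069 -0.109 -0.009" --pt "-0.0006 0.0069 -0.109 -0.009"

```text
t: 12.05
tool_pos: [0.593, -0.0499, 0.081]
ee_rot: [1.128, 1.548, -2.248]
force: [0.0, 0.9, -3.8]
gripper_width: 0.271
```

```bash
python3 -c "
from h import *
st();go(-92,-54)
np.save('c8.npy',get_calibration('wrist'),allow_pickle=True)
cv2.imwrite('pics/w8.png',capture('wrist')[:,:,::-1])"
```

```text
t 12.05 face x -93.32 y -52.59 z 81.0 F nest xyz [0.87 0.18] -3.83 T [0.079 0.007 0.035]
t 12.05 tcp [ 0.593  -0.0499  0.081 ] toolx [-0.014 -0.017 -1.   ] tooly [-0.232 -0.973  0.02 ] toolz [-0.973  0.232  0.01 ] F [ 0.03  0.89 -3.83] q7 [ 0.01  0.57 -0.05  1.87  0.07  0.72 -1.89] w 0.271
shift [-0.0003 -0.0013 -0.0014] turn 0.0010301315643355125
```

View pics/w8.png

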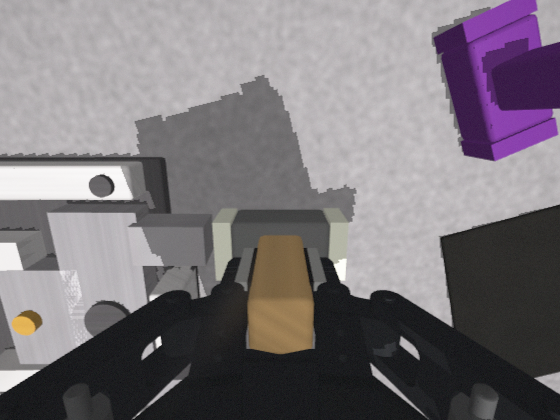

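>>> step_arm --pt "0 -0.001 -0.0014 0" --pt "0 -0.002 -0.0014 0" --pt "0 -0.003 -0.0014 0" --pt "0 -0.0038 -0.0014 0" --pt "0 -0.0046 -0.0014 0" --pt "0 -0.0054 -0.0014 0" --pt "0 -0.0062 -0.0014 0" --pt "0 -0.007 -0.0014 0" --pt "0 -0.0075 -0.0014 0" --pt "0 -0.0075 -0.0014 0"

```text
t: 13.1
tool_pos: [0.5959, -0.0445, 0.0809]
ee_rot: [1.155, 1.547, -2.222]
force: [-1.8, -5.7, -3.7]
gripper_width: 0.271
```

```bash
python3 -c "
from h import *
st();go(-92,-54)"
```

```text
t 13.1 face x -87.44 y -54.17 z 80.9 F nest xyz [-6.01  0.46] -3.66 T [-1.142  0.303 -0.043]
t 13.1 tcp [ 0.5959 -0.0445  0.0809] toolx [-0.015 -0.019 -1.   ] tooly [-0.233 -0.972  0.022] toolz [-0.972  0.233  0.01 ] F [-1.85 -5.74 -3.66] q7 [-0.    0.57 -0.05  1.86  0.07  0.72 -1.9 ] w 0.271
shift [-0.0003  0.0046  0.0002] turn -0.0001961086891197894
```

>>> step_arm --pt "0 -0.002 0 0" --pt "0 -0.0025 0 0" --pt "0 -0.003 0 0" --pt "0 -0.0034 0 0" --pt "0 -0.0038 0 0" --pt "0 -0.004 0 0" --pt "0 -0.004 0 0"

```text
t: 13.8
tool_pos: [0.5963, -0.0438, 0.0809]
ee_rot: [1.199, 1.544, -2.18]
force: [-1.6, -9.8, -1.7]
gripper_width: 0.27
```

```bash
python3 -c "
from h import *
st();go(-92,-54)"
```

```text
t 13.8 face x -86.66 y -54.41 z 80.9 F nest xyz [-9.93 -0.7 ] -1.67 T [-1.992  0.343 -0.052]
t 13.8 tcp [ 0.5963 -0.0438  0.0809] toolx [-0.016 -0.022 -1.   ] tooly [-0.235 -0.972  0.025] toolz [-0.972  0.236  0.01 ] F [-1.63 -9.82 -1.67] q7 [-0.01  0.57 -0.05  1.86  0.07  0.72 -1.91] w 0.27
shift [-0.0003  0.0053  0.0004] turn -0.0026027457109041308
```

>>> step_arm --pt "0 -0.003 0 0" --pt "0 -0.0035 0 0" --pt "0 -0.004 0 0" --pt "0 -0.0043 0 0" --pt "0 -0.0046 0 0" --pt "0 -0.0048 0 0" --pt "0 -0.0048 0 0"

```text
t: 14.5
tool_pos: [0.597, -0.0428, 0.0809]
ee_rot: [1.25, 1.54, -2.132]
force: [-1.3, -9.4, -1.8]
gripper_width: 0.273
```

```bash
python3 -c "
from h import *
st();go(-92,-54)
np.save('c9.npy',get_calibration('wrist'),allow_pickle=True)
cv2.imwrite('pics/w9.png',capture('wrist')[:,:,::-1])"
```

```text
t 14.5 face x -85.51 y -54.87 z 80.9 F nest xyz [-9.42 -0.89] -1.76 T [-2.215  0.34  -0.017]
t 14.5 tcp [ 0.597  -0.0428  0.0809] toolx [-0.016 -0.026 -1.   ] tooly [-0.238 -0.971  0.029] toolz [-0.971  0.238  0.01 ] F [-1.33 -9.37 -1.76] q7 [-0.01  0.57 -0.04  1.86  0.07  0.73 -1.92] w 0.273
shift [-0.0002  0.0065  0.0008] turn -0.005222971681368094
```

View pics/w9.png

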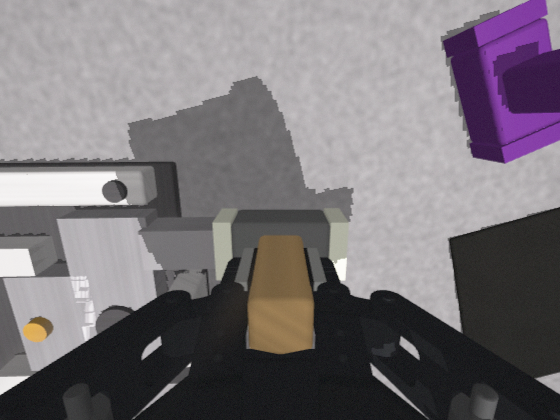

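The right ear is sliding at about 9.4 N. I'll use compound taps: ramp to a 5 mm lead, hold, ease off to a 1.5 mm lead and read.

>>> step_arm --pt "0 -0.003 0 -0.003" --pt "0 -0.0038 0 -0.005" --pt "0 -0.0045 0 -0.005" --pt "0 -0.005 0 -0.005" --pt "0 -0.005 0 -0.005" --pt "0 -0.005 0 -0.005" --pt "0 -0.003 0 -0.005" --pt "0 -0.0015 0 -0.005" --pt "0 -0.0015 0 -0.005"

```text
t: 15.45
tool_pos: [0.5978, -0.042, 0.0811]
ee_rot: [1.283, 1.54, -2.094]
force: [0.7, -4.7, -2.8]
gripper_width: 0.269
```

```bash
python3 -c "
from h import *
st();go(-92,-54)"
```

```text
t 15.45 face x -84.6 y -55.48 z 81.1 F nest xyz [-4.44 -1.77] -2.83 T [-1.146 -0.13  -0.015]
t 15.45 tcp [ 0.5978 -0.042   0.0811] toolx [-0.015 -0.026 -1.   ] tooly [-0.234 -0.972  0.029] toolz [-0.972  0.234  0.009] F [ 0.69 -4.73 -2.83] q7 [-0.01  0.57 -0.05  1.86  0.08  0.73 -1.91] w 0.269
shift [0.     0.0074 0.0015] turn -0.0008247663305240849
```

>>> step_arm --pt "0 -0.002 0 0" --pt "0 -0.003 0 0" --pt "0 -0.0038 0 0" --pt "0 -0.0045 0 0" --pt "0 -0.0045 0 0" --pt "0 -0.0045 0 0" --pt "0 -0.0045 0 0"

```text
t: 16.15
tool_pos: [0.5986, -0.0409, 0.0811]
ee_rot: [1.321, 1.537, -2.059]
force: [-1.2, -10.7, -1.1]
gripper_width: 0.274
```

```bash
python3 -c "
from h import *
st();go(-92,-54)"
```

```text
t 16.15 face x -83.29 y -55.95 z 81.1 F nest xyz [-10.74  -1.3 ] -1.13 T [-2.37   0.118  0.033]
t 16.15 tcp [ 0.5986 -0.0409  0.0811] toolx [-0.016 -0.03  -0.999] tooly [-0.236 -0.971  0.033] toolz [-0.972  0.236  0.008] F [ -1.23 -10.74  -1.13] q7 [-0.02  0.57 -0.04  1.86  0.08  0.73 -1.92] w 0.274
shift [0.0001 0.0087 0.0019] turn -0.0028100897271094993
```

>>> step_arm --pt "0 -0.0032 0.001 0" --pt "0 -0.004 0.001 0" --pt "0 -0.0048 0.001 0" --pt "0 -0.0048 0.001 0" --pt "0 -0.0048 0.001 0"

```text
t: 16.65
tool_pos: [0.5991, -0.0398, 0.0814]
ee_rot: [1.395, 1.534, -1.987]
force: [1.9, -11.9, -2.5]
gripper_width: 0.269
```

```bash
python3 -c "
from h import *
st();go(-92,-54)
cv2.imwrite('pics/w10.png',capture('wrist')[150:,:,::-1])"
```

```text
t 16.65 face x -82.09 y -56.24 z 81.4 F nest xyz [-11.16  -4.6 ] -2.51 T [-2.575 -0.197  0.023]
t 16.65 tcp [ 0.5991 -0.0398  0.0814] toolx [-0.015 -0.034 -0.999] tooly [-0.238 -0.971  0.037] toolz [-0.971  0.238  0.007] F [  1.87 -11.92  -2.51] q7 [-0.03  0.57 -0.04  1.86  0.08  0.73 -1.93] w 0.269
shift [0.0004 0.0099 0.0022] turn -0.00539713756108906
```

View pics/w10.png

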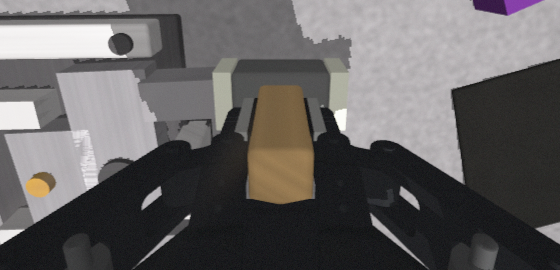

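>>> step_arm --pt "0 0.001 0 -0.003" --pt "0 0.0025 0.002 -0.005" --pt "0 0.0025 0.0022 -0.005" --pt "0 0.0025 0.0022 -0.005"

```text
t: 17.1
tool_pos: [0.5962, -0.0403, 0.0813]
ee_rot: [1.367, 1.534, -2.009]
force: [-0.0, -0.4, -5.2]
gripper_width: 0.272
```

```bash
python3 -c "
from h import *
st();go(-83,-54)
"
```

```text
t 17.1 face x -83.27 y -53.5 z 81.3 F nest xyz [-0.38 -0.04] -5.21 T [ 0.078 -0.053 -0.044]
t 17.1 tcp [ 0.5962 -0.0403  0.0813] toolx [-0.015 -0.033 -0.999] tooly [-0.232 -0.972  0.036] toolz [-0.973  0.232  0.007] F [-0.05 -0.38 -5.21] q7 [-0.02  0.57 -0.04  1.86  0.08  0.73 -1.92] w 0.272
shift [-0.     -0.0003 -0.0005] turn 0.0010464140137651512
```

>>> step_arm --pt "0 -0.001 0 0" --pt "0 -0.0025 0 0" --pt "0 -0.0035 0 0" --pt "0 -0.0045 0 0" --pt "0 -0.0055 0 0" --pt "0 -0.0055 0 0" --pt "0 -0.0055 0 0" --pt "0 -0.0055 0 0" --pt "0 -0.003 0 0" --pt "0 -0.002 0 0" --pt "0 -0.002 0 0"

```text
t: 18.2
tool_pos: [0.5966, -0.0391, 0.0813]
ee_rot: [1.375, 1.534, -2.001]
force: [-0.1, -5.4, -3.2]
gripper_width: 0.271
```

```bash
python3 -c "
from h import *
st();go(-83,-54)
"
```

```text
t 18.2 face x -81.97 y -53.64 z 81.3 F nest xyz [-5.25 -1.2 ] -3.17 T [-1.123  0.002  0.016]
t 18.2 tcp [ 0.5966 -0.0391  0.0813] toolx [-0.015 -0.034 -0.999] tooly [-0.232 -0.972  0.036] toolz [-0.973  0.233  0.007] F [-0.06 -5.39 -3.17] q7 [-0.02  0.57 -0.04  1.86  0.08  0.73 -1.93] w 0.271
shift [-0.      0.001  -0.0004] turn 0.0006055303369425502
```

>>> step_arm --pt "0 -0.002 0 0" --pt "0 -0.003 0 0" --pt "0 -0.004 0 0" --pt "0 -0.0048 0 0" --pt "0 -0.0048 0 0" --pt "0 -0.0048 0 0"

```text
t: 18.8
tool_pos: [0.5975, -0.0376, 0.0812]
ee_rot: [1.401, 1.53, -1.977]
force: [-1.0, -10.1, -3.3]
gripper_width: 0.273
```

```bash
python3 -c "
from h import *
st();go(-83,-54)
"
```

```text
t 18.8 face x -80.38 y -54.17 z 81.2 F nest xyz [-10.02  -1.35] -3.25 T [-2.358  0.141 -0.043]
t 18.8 tcp [ 0.5975 -0.0376  0.0812] toolx [-0.016 -0.037 -0.999] tooly [-0.234 -0.971  0.04 ] toolz [-0.972  0.235  0.007] F [ -1.02 -10.06  -3.25] q7 [-0.03  0.57 -0.04  1.86  0.08  0.73 -1.93] w 0.273
shift [0.     0.0026 0.0002] turn -0.0014769151258535729
```

>>> step_arm --pt "0 -0.0035 0 0" --pt "0 -0.0045 0 0" --pt "0 -0.005 0 0" --pt "0 -0.005 0 0" --pt "0 -0.005 0 0" --pt "0 -0.005 0 0"

```text
t: 19.4
tool_pos: [0.5986, -0.0361, 0.0812]
ee_rot: [1.43, 1.527, -1.95]
force: [-0.3, -10.5, -2.5]
gripper_width: 0.269
```

```bash
python3 -c "
from h import *
st();go(-83,-54)
"
```

```text
t 19.4 face x -78.63 y -54.9 z 81.2 F nest xyz [-10.25  -2.11] -2.53 T [-2.323  0.07   0.014]
t 19.4 tcp [ 0.5986 -0.0361  0.0812] toolx [-0.016 -0.041 -0.999] tooly [-0.236 -0.971  0.044] toolz [-0.972  0.237  0.006] F [ -0.34 -10.46  -2.53] q7 [-0.04  0.57 -0.03  1.86  0.09  0.73 -1.94] w 0.269
shift [0.0001 0.0044 0.0009] turn -0.0036426901447796922
```

>>> step_arm --pt "0 -0.0035 0 -0.002" --pt "0 -0.0045 0 -0.003" --pt "0 -0.005 0 -0.003" --pt "0 -0.005 0 -0.003" --pt "0 -0.005 0 -0.003" --pt "0 -0.005 0 -0.003"

```text
t: 20.0
tool_pos: [0.5991, -0.0355, 0.0812]
ee_rot: [1.436, 1.522, -1.944]
force: [-2.2, -11.9, -2.1]
gripper_width: 0.272
```

```bash
python3 -c "
from h import *
st();go(-83,-54)
"
```

```text
t 20.0 face x -77.96 y -55.26 z 81.2 F nest xyz [-12.08  -0.62] -2.14 T [-2.783  0.39   0.04 ]
t 20.0 tcp [ 0.5991 -0.0355  0.0812] toolx [-0.018 -0.046 -0.999] tooly [-0.236 -0.971  0.049] toolz [-0.972  0.237  0.007] F [ -2.21 -11.89  -2.14] q7 [-0.04  0.57 -0.03  1.86  0.09  0.73 -1.95] w 0.272
shift [0.0001 0.005  0.0012] turn -0.003373384971773419
```

The right ear has bound: force rose to 12 N with little travel. I'll switch to the left ear.

```bash
python3 -c "
from h import *
go(-91,-54);go(-91,54)
"
```

```text
t 20.0 tcp [ 0.5991 -0.0355  0.0812] toolx [-0.018 -0.046 -0.999] tooly [-0.236 -0.971  0.049] toolz [-0.972  0.237  0.007] F [ -2.21 -11.89  -2.14] q7 [-0.04  0.57 -0.03  1.86  0.09  0.73 -1.95] w 0.272
shift [0.0005 0.013  0.0012] turn -0.003373384971773419
t 20.0 tcp [ 0.5991 -0.0355  0.0812] toolx [-0.018 -0.046 -0.999] tooly [-0.236 -0.971  0.049] toolz [-0.972  0.237  0.007] F [ -2.21 -11.89  -2.14] q7 [-0.04  0.57 -0.03  1.86  0.09  0.73 -1.95] w 0.272
shift [0.0012 0.0134 0.1092] turn -0.003373384971773419
```

>>> step_arm --pt "0 0.006 0 -0.003" --pt "0.0005 0.0135 0.001 -0.003" --pt "0.0005 0.0135 0.01 -0.003" --pt "0.001 0.0135 0.04 -0.003" --pt "0.001 0.0135 0.075 -0.003" --pt "0.0012 0.0135 0.1 -0.003" --pt "0.0012 0.0135 0.109 -0.003" --pt "0.0012 0.0135 0.109 -0.003" --pt "0.0012 0.0135 0.109 -0.003"

```text
t: 20.9
tool_pos: [0.4914, -0.0225, 0.0818]
ee_rot: [1.473, 1.523, -1.904]
force: [1.3, 0.3, -3.8]
gripper_width: 0.273
```

```bash
python3 -c "
from h import *
st();go(-91,54)
cv2.imwrite('pics/w11.png',capture('wrist')[:300,:,::-1])
np.save('c11.npy',get_calibration('wrist'),allow_pickle=True)
"
```

```text
t 20.9 face x -90.36 y 52.57 z 81.8 F nest xyz [ 0.6 -1.2] -3.84 T [ 0.083 -0.134  0.019]
t 20.9 tcp [ 0.4914 -0.0225  0.0818] toolx [-0.016 -0.045 -0.999] tooly [-0.233 -0.971  0.048] toolz [-0.972  0.233  0.005] F [ 1.3   0.31 -3.84] q7 [-0.08  0.44 -0.04  2.11  0.1   0.61 -2.  ] w 0.273
shift [0.0005 0.0006 0.0014] turn 7.300012896926944e-05
```

View pics/w11.png

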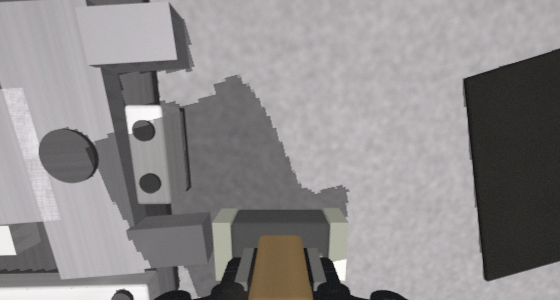

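The wrist view shows the insert visibly turned, with the right ear ahead. Now the left ear.

>>> step_arm --pt "0 -0.001 0.001 0" --pt "0 -0.002 0.001 0" --pt "0 -0.003 0.001 0" --pt "0 -0.0038 0.001 0" --pt "0 -0.0046 0.001 0" --pt "0 -0.0054 0.001 0" --pt "0 -0.0062 0.001 0" --pt "0 -0.007 0.001 0" --pt "0 -0.0075 0.001 0" --pt "0 -0.0075 0.001 0"

```text
t: 21.95
tool_pos: [0.4919, -0.0173, 0.0814]
ee_rot: [1.468, 1.52, -1.911]
force: [-0.5, -7.2, -1.8]
gripper_width: 0.272
```

```bash
python3 -c "
from h import *
st();go(-91,54)
"
```

```text
t 21.95 face x -85.22 y 53.25 z 81.4 F nest xyz [-7.13 -1.19] -1.83 T [-1.5    0.221  0.017]
t 21.95 tcp [ 0.4919 -0.0173  0.0814] toolx [-0.017 -0.047 -0.999] tooly [-0.235 -0.971  0.05 ] toolz [-0.972  0.235  0.005] F [-0.51 -7.21 -1.83] q7 [-0.09  0.44 -0.04  2.11  0.11  0.61 -2.02] w 0.272
shift [0.0004 0.0058 0.0007] turn -0.0021560916750953396
```

>>> step_arm --pt "0 -0.003 0 0" --pt "0 -0.004 0 0" --pt "0 -0.005 0 0" --pt "0 -0.005 0 0" --pt "0 -0.005 0 0" --pt "0 -0.005 0 0" --pt "0 -0.005 0 0"

```text
t: 22.65
tool_pos: [0.4915, -0.0152, 0.0812]
ee_rot: [1.429, 1.516, -1.952]
force: [-4.9, -7.9, 1.6]
gripper_width: 0.27
```

```bash
python3 -c "
from h import *
st();go(-91,54)
"
```

```text
t 22.65 face x -83.27 y 54.17 z 81.2 F nest xyz [-8.85  2.88] 1.57 T [-1.74   0.848  0.085]
t 22.65 tcp [ 0.4915 -0.0152  0.0812] toolx [-0.02  -0.051 -0.999] tooly [-0.237 -0.97   0.054] toolz [-0.971  0.237  0.008] F [-4.86 -7.93  1.57] q7 [-0.1   0.44 -0.03  2.11  0.11  0.62 -2.03] w 0.27
shift [ 0.0003  0.0077 -0.0002] turn -0.004110512541730671
```

>>> step_arm --pt "0 -0.0035 0 -0.002" --pt "0 -0.0042 0 -0.004" --pt "0 -0.0048 0 -0.004" --pt "0 -0.0053 0 -0.004" --pt "0 -0.0057 0 -0.004" --pt "0 -0.006 0 -0.004" --pt "0 -0.006 0 -0.004" --pt "0 -0.006 0 -0.004" --pt "0 -0.006 0 -0.004"

```text
t: 23.55
tool_pos: [0.491, -0.0123, 0.0807]
ee_rot: [1.385, 1.512, -1.994]
force: [-3.1, -9.1, 1.5]
gripper_width: 0.269
```

```bash
python3 -c "
from h import *
st();go(-91,54)
"
```

```text
t 23.55 face x -80.57 y 55.29 z 80.7 F nest xyz [-9.6   0.85] 1.52 T [-1.84   0.961  0.113]
t 23.55 tcp [ 0.491  -0.0123  0.0807] toolx [-0.024 -0.054 -0.998] tooly [-0.235 -0.97   0.058] toolz [-0.972  0.236  0.011] F [-3.07 -9.13  1.52] q7 [-0.11  0.45 -0.03  2.11  0.11  0.62 -2.04] w 0.269
shift [ 0.      0.0104 -0.0013] turn -0.002160625865574417
```

>>> step_arm --pt "-0.0005 -0.0035 -0.0005 -0.001" --pt "-0.0005 -0.0042 -0.0005 -0.002" --pt "-0.0005 -0.0048 -0.0005 -0.002" --pt "-0.0005 -0.0053 -0.0005 -0.002" --pt "-0.0005 -0.0056 -0.0005 -0.002" --pt "-0.0005 -0.0058 -0.0005 -0.002" --pt "-0.0005 -0.0058 -0.0005 -0.002" --pt "-0.0005 -0.0058 -0.0005 -0.002" --pt "-0.0005 -0.0058 -0.0005 -0.002"

```text
t: 24.45
tool_pos: [0.4907, -0.0099, 0.0806]
ee_rot: [1.341, 1.507, -2.039]
force: [-4.6, -9.3, 0.4]
gripper_width: 0.273
```

```bash
python3 -c "
from h import *
st();go(-91,54)
"
```

```text
t 24.45 face x -78.23 y 56.17 z 80.6 F nest xyz [-10.11   2.33] 0.45 T [-1.863  0.976  0.06 ]
t 24.45 tcp [ 0.4907 -0.0099  0.0806] toolx [-0.029 -0.057 -0.998] tooly [-0.235 -0.97   0.063] toolz [-0.972  0.236  0.015] F [-4.63 -9.29  0.45] q7 [-0.11  0.45 -0.03  2.11  0.11  0.63 -2.04] w 0.273
shift [ 0.0001  0.0128 -0.0022] turn -0.002328347613258508
```

>>> step_arm --pt "0 -0.0035 0 -0.001" --pt "0 -0.0042 0 -0.002" --pt "0 -0.0048 0 -0.002" --pt "0 -0.0052 0 -0.002" --pt "0 -0.0054 0 -0.002" --pt "0 -0.0054 0 -0.002" --pt "0 -0.0054 0 -0.002"

```text
t: 25.15
tool_pos: [0.4902, -0.0078, 0.0803]
ee_rot: [1.315, 1.502, -2.065]
force: [-4.4, -9.3, 1.2]
gripper_width: 0.274
```

```bash
python3 -c "
from h import *
st();go(-91,54)
"
```

```text
t 25.15 face x -76.31 y 57.11 z 80.3 F nest xyz [-10.08   2.11] 1.21 T [-1.961  0.8    0.013]
t 25.15 tcp [ 0.4902 -0.0078  0.0803] toolx [-0.033 -0.061 -0.998] tooly [-0.235 -0.97   0.067] toolz [-0.971  0.237  0.017] F [-4.4  -9.31  1.21] q7 [-0.12  0.45 -0.03  2.11  0.12  0.63 -2.05] w 0.274
shift [-0.0001  0.0147 -0.0031] turn -0.002963850516827904
```

>>> step_arm --pt "0 -0.0035 0 -0.001" --pt "0 -0.0042 0 -0.002" --pt "0 -0.0048 0 -0.002" --pt "0 -0.0052 0 -0.002" --pt "0 -0.0052 0 -0.002" --pt "0 -0.0052 0 -0.002" --pt "0 -0.0052 0 -0.002"

```text
t: 25.85
tool_pos: [0.49, -0.0065, 0.0801]
ee_rot: [1.303, 1.497, -2.079]
force: [-3.2, -10.6, 2.1]
gripper_width: 0.274
```

```bash
python3 -c "
from h import *
st();go(-91,54)
"
```

```text
t 25.85 face x -75.11 y 57.61 z 80.1 F nest xyz [-11.08   0.62] 2.1 T [-2.331  0.674 -0.06 ]
t 25.85 tcp [ 0.49   -0.0065  0.0801] toolx [-0.036 -0.065 -0.997] tooly [-0.236 -0.969  0.071] toolz [-0.971  0.238  0.02 ] F [ -3.18 -10.64   2.1 ] q7 [-0.13  0.45 -0.03  2.1   0.12  0.64 -2.06] w 0.274
shift [-0.0002  0.0159 -0.0037] turn -0.004263829034847788
```

>>> step_arm --pt "0 -0.0035 -0.001 -0.002" --pt "0 -0.0042 -0.001 -0.004" --pt "0 -0.0048 -0.001 -0.004" --pt "0 -0.0052 -0.001 -0.004" --pt "0 -0.0052 -0.001 -0.004" --pt "0 -0.0052 -0.001 -0.004" --pt "0 -0.0052 -0.001 -0.004"

```text
t: 26.55
tool_pos: [0.4903, -0.0062, 0.0797]
ee_rot: [1.284, 1.49, -2.098]
force: [-4.6, -12.9, 2.3]
gripper_width: 0.277
```

```bash
python3 -c "
from h import *
st();go(-89,57);go(-89,-54)
"
```

```text
t 26.55 face x -74.78 y 57.43 z 79.7 F nest xyz [-13.62   1.43] 2.27 T [-2.737  0.908 -0.048]
t 26.55 tcp [ 0.4903 -0.0062  0.0797] toolx [-0.04  -0.07  -0.997] tooly [-0.236 -0.969  0.077] toolz [-0.971  0.239  0.023] F [ -4.56 -12.91   2.27] q7 [-0.13  0.45 -0.02  2.1   0.12  0.64 -2.07] w 0.277
shift [-0.0005  0.0143 -0.0005] turn -0.004140849766013588
t 26.55 tcp [ 0.4903 -0.0062  0.0797] toolx [-0.04  -0.07  -0.997] tooly [-0.236 -0.969  0.077] toolz [-0.971  0.239  0.023] F [ -4.56 -12.91   2.27] q7 [-0.13  0.45 -0.02  2.1   0.12  0.64 -2.07] w 0.277
shift [-0.0031  0.0138 -0.1114] turn -0.004140849766013588
```

Left is bound at 13.6 N. Back to the right ear.

>>> step_arm --pt "0 0.006 0 -0.004" --pt "-0.001 0.012 -0.001 -0.004" --pt "-0.001 0.012 -0.01 -0.004" --pt "-0.002 0.012 -0.04 -0.004" --pt "-0.003 0.012 -0.075 -0.004" --pt "-0.003 0.012 -0.105 -0.004" --pt "-0.003 0.012 -0.1115 -0.004" --pt "-0.003 0.012 -0.1115 -0.004" --pt "-0.003 0.012 -0.1115 -0.004"

```text
t: 27.45
tool_pos: [0.5948, -0.0435, 0.0806]
ee_rot: [1.258, 1.49, -2.119]
force: [-0.2, 0.3, -5.1]
gripper_width: 0.269
```

```bash
python3 -c "
from h import *
st();go(-82,-54)
np.save('c12.npy',get_calibration('wrist'),allow_pickle=True)
cv2.imwrite('pics/w12.png',capture('wrist')[:,:,::-1])
"
```

```text
t 27.45 face x -86.75 y -52.93 z 80.6 F nest xyz [0.21 0.26] -5.09 T [ 0.138 -0.053  0.039]
t 27.45 tcp [ 0.5948 -0.0435  0.0806] toolx [-0.042 -0.069 -0.997] tooly [-0.232 -0.97   0.077] toolz [-0.972  0.234  0.025] F [-0.2   0.26 -5.09] q7 [-0.05  0.58 -0.02  1.85  0.11  0.76 -1.95] w 0.269
shift [-0.0011 -0.0047 -0.001 ] turn 0.0005669904639535872
```

View pics/w12.png

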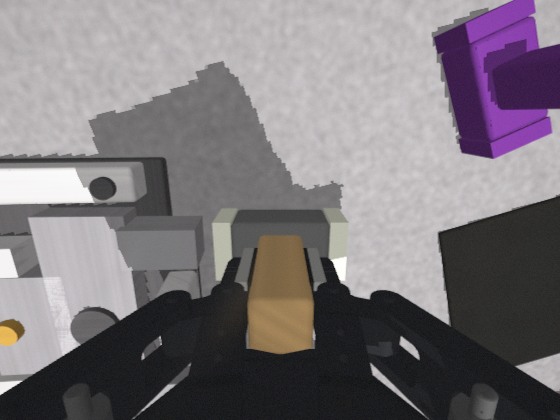

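The right ear's edge is at px (202,225) with a clear gap to the mallet face at 214. Approaching and tapping right.

>>> step_arm --pt "-0.0008 -0.002 -0.001 0" --pt "-0.0008 -0.0045 -0.001 0" --pt "-0.0008 -0.0065 -0.001 0" --pt "-0.0008 -0.008 -0.001 0" --pt "-0.0008 -0.009 -0.001 0" --pt "-0.0008 -0.01 -0.001 0" --pt "-0.0008 -0.011 -0.001 0" --pt "-0.0008 -0.012 -0.001 0" --pt "-0.0008 -0.0128 -0.001 0" --pt "-0.0008 -0.0128 -0.001 0"

```text
t: 28.5
tool_pos: [0.5979, -0.0338, 0.0804]
ee_rot: [1.26, 1.487, -2.118]
force: [-2.2, -5.8, -1.1]
gripper_width: 0.274
```

```bash
python3 -c "
from h import *
st();go(-82,-54)
"
```

```text
t 28.5 face x -76.57 y -53.62 z 80.4 F nest xyz [-6.19  0.8 ] -1.08 T [-1.259  0.282  0.017]
t 28.5 tcp [ 0.5979 -0.0338  0.0804] toolx [-0.044 -0.072 -0.996] tooly [-0.233 -0.969  0.08 ] toolz [-0.971  0.236  0.026] F [-2.22 -5.83 -1.08] q7 [-0.07  0.58 -0.02  1.84  0.11  0.77 -1.97] w 0.274
shift [-0.0004  0.0055 -0.0004] turn -0.0011314021428026066
```

>>> step_arm --pt "0 -0.003 0 0" --pt "0 -0.004 0 0" --pt "0 -0.0048 0 0" --pt "0 -0.0053 0 0" --pt "0 -0.0055 0 0" --pt "0 -0.0055 0 0" --pt "0 -0.0055 0 0" --pt "0 -0.0055 0 0"

```text
t: 29.3
tool_pos: [0.5986, -0.0325, 0.0803]
ee_rot: [1.276, 1.482, -2.106]
force: [-1.3, -8.6, -1.0]
gripper_width: 0.27
```

```bash
python3 -c "
from h import *
st();go(-82,-54)
"
```

```text
t 29.3 face x -75.15 y -54.09 z 80.3 F nest xyz [-8.63 -0.68] -1.05 T [-1.899  0.295  0.028]
t 29.3 tcp [ 0.5986 -0.0325  0.0803] toolx [-0.045 -0.076 -0.996] tooly [-0.236 -0.968  0.084] toolz [-0.971  0.239  0.026] F [-1.35 -8.55 -1.05] q7 [-0.08  0.59 -0.01  1.84  0.11  0.77 -1.98] w 0.27
shift [-0.0005  0.0069  0.0001] turn -0.004260114149710503
```

>>> step_arm --pt "0 -0.0035 0 -0.002" --pt "0 -0.0045 0 -0.004" --pt "0 -0.0053 0 -0.004" --pt "0 -0.0058 0 -0.004" --pt "0 -0.006 0 -0.004" --pt "0 -0.006 0 -0.004" --pt "0 -0.006 0 -0.004" --pt "0 -0.006 0 -0.004"

```text
t: 30.1
tool_pos: [0.5998, -0.0311, 0.0802]
ee_rot: [1.292, 1.478, -2.089]
force: [-1.8, -9.8, 0.0]
gripper_width: 0.275
```

```bash
python3 -c "
from h import *
st();go(-82,-54)
"
```

```text
t 30.1 face x -73.47 y -54.87 z 80.2 F nest xyz [-9.95 -0.5 ] 0.02 T [-2.026  0.263  0.097]
t 30.1 tcp [ 0.5998 -0.0311  0.0802] toolx [-0.046 -0.08  -0.996] tooly [-0.235 -0.968  0.089] toolz [-0.971  0.238  0.025] F [-1.83 -9.79  0.02] q7 [-0.08  0.59 -0.01  1.84  0.12  0.77 -1.99] w 0.275
shift [-0.0003  0.0086  0.0008] turn -0.003402402414421246
```

>>> step_arm --pt "0 -0.0035 0 -0.002" --pt "0 -0.0045 0 -0.003" --pt "0 -0.0053 0 -0.003" --pt "0 -0.0058 0 -0.003" --pt "0 -0.0058 0 -0.003" --pt "0 -0.0058 0 -0.003" --pt "0 -0.0058 0 -0.003"

```text
t: 30.8
tool_pos: [0.6008, -0.0297, 0.0802]
ee_rot: [1.305, 1.474, -2.076]
force: [-0.9, -9.8, -0.3]
gripper_width: 0.276
```

```bash
python3 -c "
from h import *
st();go(-82,-54)
"
```

```text
t 30.8 face x -71.89 y -55.54 z 80.2 F nest xyz [-9.76 -1.39] -0.26 T [-2.03   0.316  0.131]
t 30.8 tcp [ 0.6008 -0.0297  0.0802] toolx [-0.047 -0.085 -0.995] tooly [-0.235 -0.967  0.093] toolz [-0.971  0.239  0.025] F [-0.92 -9.82 -0.26] q7 [-0.09  0.59 -0.01  1.83  0.12  0.78 -1.99] w 0.276
shift [-0.0001  0.0102  0.0015] turn -0.003434704893095386
```

>>> step_arm --pt "0 -0.0035 0 -0.002" --pt "0 -0.0045 0 -0.003" --pt "0 -0.0053 0 -0.003" --pt "0 -0.0056 0 -0.003" --pt "0 -0.0056 0 -0.003" --pt "0 -0.0056 0 -0.003"

```text
t: 31.4
tool_pos: [0.6017, -0.0287, 0.08]
ee_rot: [1.316, 1.469, -2.065]
force: [-1.8, -8.9, -0.4]
gripper_width: 0.269
```

```bash
python3 -c "
from h import *
st();go(-82,-54);go(-82,54)
"
```

```text
t 31.4 face x -70.69 y -56.14 z 80.0 F nest xyz [-9.06 -0.36] -0.37 T [-2.112  0.344  0.129]
t 31.4 tcp [ 0.6017 -0.0287  0.08  ] toolx [-0.048 -0.089 -0.995] tooly [-0.235 -0.967  0.098] toolz [-0.971  0.239  0.026] F [-1.76 -8.89 -0.37] q7 [-0.1   0.59 -0.    1.83  0.12  0.78 -2.  ] w 0.269
shift [-0.0001  0.0114  0.0021] turn -0.0034422484451495095
t 31.4 tcp [ 0.6017 -0.0287  0.08  ] toolx [-0.048 -0.089 -0.995] tooly [-0.235 -0.967  0.098] toolz [-0.971  0.239  0.026] F [-1.76 -8.89 -0.37] q7 [-0.1   0.59 -0.    1.83  0.12  0.78 -2.  ] w 0.269
shift [0.0027 0.0118 0.1101] turn -0.0034422484451495095
```

```bash
python3 -c "
from h import *
np.save('c13.npy',get_calibration('wrist'),allow_pickle=True)
cv2.imwrite('pics/w13.png',capture('wrist')[:,:,::-1])
cv2.imwrite('pics/s13.png',cv2.resize(capture('side')[120:330,110:360,::-1],None,fx=2.8,fy=2.8,interpolation=cv2.INTER_CUBIC))
"
```

```text
(no output)
```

View pics/w13.png

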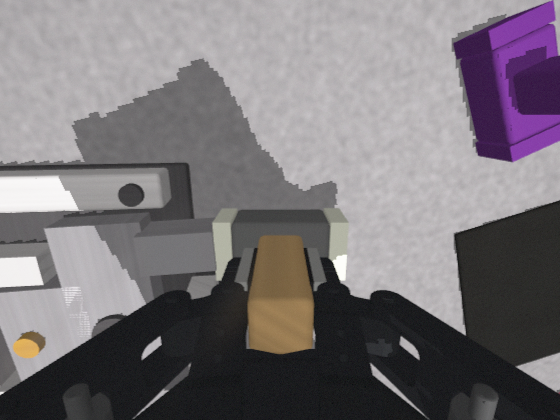

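View pics/s13.png

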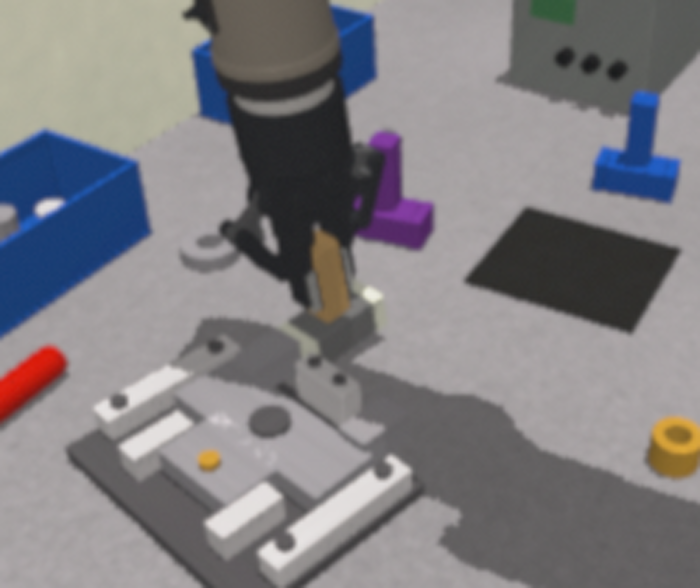

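```bash
python3 -c "
from h import *
c=np.load('c13.npy',allow_pickle=True).item()
f=lambda p,z:(((ray(c,p,z)[:,:2]-nt)@nR)*1e3).round(1)
print('base corner/edge',f([[188,163],[189,200]],.012).tolist())
print('ear',f([[211,219],[214,240],[217,272]],.039).tolist())
s=observe();R=Ro.from_euler('xyz',s['ee_rot']).as_matrix()
for z in(0.0392,):
  p=s['tool_pos']+R@np.array([.0692-.030,-.038,0]);print('face top edge nest',((p[:2]-nt)@nR*1e3).round(1),p[2])
  p=s['tool_pos']+R@np.array([.0692,-.038,0]);print('face bot edge nest',((p[:2]-nt)@nR*1e3).round(1),p[2])
"
```

```text
base corner/edge [[-60.9, -102.9], [-59.3, -80.0]]
ear [[-75.6, -76.4], [-76.4, -64.0], [-76.6, -43.9]]
face top edge nest [-74.7 -55.3] 0.03730190225776555
face bot edge nest [-77.6 -54.5] 0.007456055284119398
```

>>> step_arm --pt "0 -0.0035 0 -0.002" --pt "0 -0.0042 0 -0.003" --pt "0 -0.0048 0 -0.003" --pt "0 -0.005 0 -0.003" --pt "0 -0.005 0 -0.003"

```text
t: 32.0
tool_pos: [0.6022, -0.028, 0.0799]
ee_rot: [1.322, 1.465, -2.059]
force: [-1.9, -8.8, 0.1]
gripper_width: 0.27
```

```bash
python3 -c "
from h import *
st();go(-80,-54);go(-80,54)
"
```

```text
t 32.0 face x -69.93 y -56.52 z 79.9 F nest xyz [-8.99 -0.24] 0.08 T [-1.959  0.476  0.098]
t 32.0 tcp [ 0.6022 -0.028   0.0799] toolx [-0.05  -0.094 -0.994] tooly [-0.235 -0.967  0.103] toolz [-0.971  0.239  0.026] F [-1.86 -8.8   0.08] q7 [-0.1   0.59 -0.    1.83  0.13  0.78 -2.  ] w 0.27
shift [-0.0003  0.0102  0.0025] turn -0.0033047900609615155
t 32.0 tcp [ 0.6022 -0.028   0.0799] toolx [-0.05  -0.094 -0.994] tooly [-0.235 -0.967  0.103] toolz [-0.971  0.239  0.026] F [-1.86 -8.8   0.08] q7 [-0.1   0.59 -0.    1.83  0.13  0.78 -2.  ] w 0.27
shift [0.0026 0.0105 0.1105] turn -0.0033047900609615155
```

>>> step_arm --pt "0 0.005 0 -0.003" --pt "0 0.0105 0 -0.003" --pt "0 0.0105 0.01 -0.003" --pt "0.0005 0.0105 0.04 -0.003" --pt "0.0015 0.0105 0.075 -0.003" --pt "0.0022 0.0105 0.103 -0.003" --pt "0.0026 0.0105 0.1105 -0.003" --pt "0.0026 0.0105 0.1105 -0.003" --pt "0.0026 0.0105 0.1105 -0.003"

```text
t: 32.9
tool_pos: [0.4936, -0.0116, 0.0817]
ee_rot: [1.334, 1.466, -2.044]
force: [1.3, -0.1, -4.4]
gripper_width: 0.27
```

```bash
python3 -c "
from h import *
st();go(-75,54)
c=get_calibration('wrist');np.save('c14.npy',c,allow_pickle=True)
cv2.imwrite('pics/w14.png',capture('wrist')[:300,:,::-1])
"
```

```text
t 32.9 face x -79.31 y 52.97 z 81.7 F nest xyz [ 0.18 -1.24] -4.37 T [ 0.142 -0.211  0.045]
t 32.9 tcp [ 0.4936 -0.0116  0.0817] toolx [-0.048 -0.093 -0.995] tooly [-0.232 -0.967  0.102] toolz [-0.972  0.235  0.025] F [ 1.25 -0.11 -4.37] q7 [-0.15  0.46 -0.01  2.09  0.14  0.66 -2.08] w 0.27
shift [-0.     -0.0043  0.001 ] turn 4.9046585075984694e-05
```

View pics/w14.png

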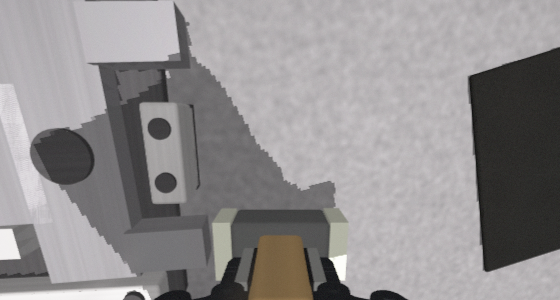

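```bash
python3 -c "
from h import *
im=cv2.imread('pics/w14.png')
cv2.imwrite('pics/w14c.png',cv2.resize(im[0:290,90:240],None,fx=4,fy=2,interpolation=cv2.INTER_CUBIC))
c=np.load('c14.npy',allow_pickle=True).item()
f=lambda p,z:(((ray(c,p,z)[:,:2]-nt)@nR)*1e3).round(1)
print('ears',f([[175,2],[182,63],[193,230],[196,265]],.039).tolist())
print('post back top edge',f([[183,103],[187,203]],.044).tolist())
"
```

```text
ears [[-75.6, -68.8], [-76.3, -44.3], [-73.9, 39.4], [-73.7, 60.9]]
post back top edge [[-76.0, -26.5], [-73.2, 22.3]]
```

View pics/w14c.png

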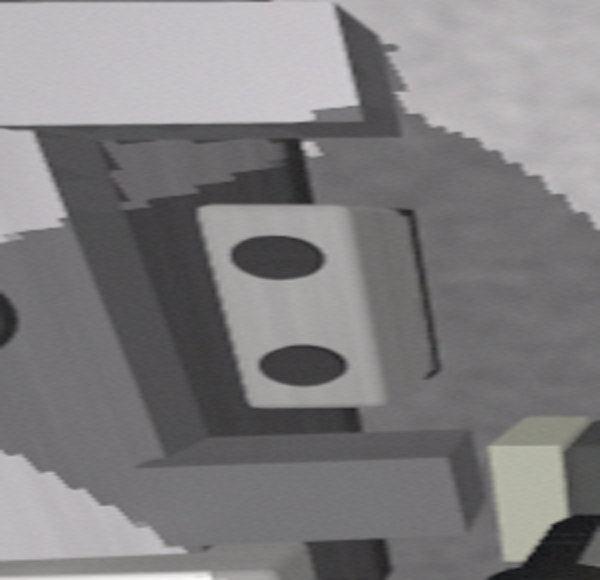

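```bash
python3 -c "
from h import *
c=np.load('c14.npy',allow_pickle=True).item()
f=lambda p,z:(((ray(c,p,z)[:,:2]-nt)@nR)*1e3).round(1)
print('ears',f([[174.3,1],[180,61.5],[202.5,229],[207.5,266]],.039).tolist())
print('post back top edge (true -74)',f([[178,103.5],[186,202]],.044).tolist())
"
```

```text
ears [[-75.4, -69.2], [-75.4, -44.9], [-79.1, 39.0], [-80.1, 61.9]]
post back top edge (true -74) [[-73.7, -26.3], [-72.8, 21.8]]
```

>>> step_arm --pt "0 -0.0015 0.0005 0" --pt "0 -0.003 0.0005 0" --pt "0 -0.004 0.0005 0" --pt "0 -0.005 0.0005 0" --pt "0 -0.006 0.0005 0" --pt "0 -0.007 0.0005 0" --pt "0 -0.0078 0.0005 0" --pt "0 -0.0085 0.0005 0" --pt "0 -0.009 0.0005 0" --pt "0 -0.0095 0.0005 0" --pt "0 -0.0095 0.0005 0" --pt "0 -0.0095 0.0005 0"

```text
t: 34.15
tool_pos: [0.4946, -0.0053, 0.0808]
ee_rot: [1.331, 1.462, -2.05]
force: [-2.1, -7.5, 0.3]
gripper_width: 0.27
```

```bash
python3 -c "
from h import *
st();go(-75,54)
"
```

```text
t 34.15 face x -72.92 y 53.42 z 80.8 F nest xyz [-7.76  0.3 ] 0.28 T [-1.676  0.351  0.063]
t 34.15 tcp [ 0.4946 -0.0053  0.0808] toolx [-0.05  -0.096 -0.994] tooly [-0.234 -0.967  0.105] toolz [-0.971  0.238  0.026] F [-2.1  -7.48  0.28] q7 [-0.16  0.46 -0.01  2.08  0.14  0.67 -2.1 ] w 0.27
shift [-0.0003  0.0021  0.0006] turn -0.002529968150919437
```

>>> step_arm --pt "0 -0.0035 0 -0.001" --pt "0 -0.0043 0 -0.0025" --pt "0 -0.005 0 -0.0025" --pt "0 -0.0055 0 -0.0025" --pt "0 -0.006 0 -0.0025" --pt "0 -0.006 0 -0.0025" --pt "0 -0.006 0 -0.0025" --pt "0 -0.006 0 -0.0025"

```text
t: 34.95
tool_pos: [0.4943, -0.0026, 0.0801]
ee_rot: [1.314, 1.457, -2.067]
force: [-4.4, -8.9, 0.2]
gripper_width: 0.269
```

```bash
python3 -c "
from h import *
st();go(-75,54)
"
```

```text
t 34.95 face x -70.37 y 54.4 z 80.1 F nest xyz [-9.65  2.16] 0.18 T [-1.788  0.73   0.081]
t 34.95 tcp [ 0.4943 -0.0026  0.0801] toolx [-0.054 -0.1   -0.994] tooly [-0.234 -0.966  0.11 ] toolz [-0.971  0.238  0.029] F [-4.35 -8.88  0.18] q7 [-0.17  0.46 -0.    2.08  0.15  0.67 -2.1 ] w 0.269
shift [-0.0007  0.0047 -0.0004] turn -0.0020551825815955382
```

>>> step_arm --pt "-0.0005 -0.0035 0 -0.001" --pt "-0.0005 -0.0043 0 -0.002" --pt "-0.0005 -0.005 0 -0.002" --pt "-0.0005 -0.0055 0 -0.002" --pt "-0.0005 -0.0055 0 -0.002" --pt "-0.0005 -0.0055 0 -0.002"

```text
t: 35.55
tool_pos: [0.494, -0.0012, 0.0801]
ee_rot: [1.305, 1.451, -2.077]
force: [-3.8, -10.4, 3.1]
gripper_width: 0.27
```

```bash
python3 -c "
from h import *
st();go(-80,54);go(-80,-54)
"
```

```text
t 35.55 face x -69.07 y 54.95 z 80.1 F nest xyz [-11.04   1.25] 3.12 T [-2.296  0.69   0.081]
t 35.55 tcp [ 0.494  -0.0012  0.0801] toolx [-0.058 -0.104 -0.993] tooly [-0.234 -0.965  0.115] toolz [-0.97   0.239  0.031] F [ -3.78 -10.44   3.12] q7 [-0.18  0.47 -0.    2.08  0.15  0.68 -2.11] w 0.27
shift [ 0.0001  0.011  -0.001 ] turn -0.0030569095209100894
t 35.55 tcp [ 0.494  -0.0012  0.0801] toolx [-0.058 -0.104 -0.993] tooly [-0.234 -0.965  0.115] toolz [-0.97   0.239  0.031] F [ -3.78 -10.44   3.12] q7 [-0.18  0.47 -0.    2.08  0.15  0.68 -2.11] w 0.27
shift [-0.0034  0.0107 -0.1089] turn -0.0030569095209100894
```

>>> step_arm --pt "0 0.004 0 -0.003" --pt "0 0.01 0 -0.003" --pt "0 0.014 -0.001 -0.003" --pt "0 0.014 -0.001 -0.003"

```text
t: 35.95
tool_pos: [0.4918, -0.0154, 0.0818]
ee_rot: [1.304, 1.452, -2.076]
force: [-0.2, 0.7, -3.8]
gripper_width: 0.273
```

```bash
python3 -c "
from h import *
st();go(-75,54)
c=get_calibration('wrist');np.save('c15.npy',c,allow_pickle=True)
im=capture('wrist')[:300,:,::-1]
cv2.imwrite('pics/w15.png',im)
cv2.imwrite('pics/w15c.png',cv2.resize(im[0:290,90:240],None,fx=4,fy=2,interpolation=cv2.INTER_CUBIC))
"
```

```text
t 35.95 face x -83.34 y 53.8 z 81.8 F nest xyz [0.63 0.33] -3.8 T [ 0.245 -0.111  0.032]
t 35.95 tcp [ 0.4918 -0.0154  0.0818] toolx [-0.057 -0.104 -0.993] tooly [-0.232 -0.966  0.115] toolz [-0.971  0.237  0.031] F [-0.17  0.69 -3.8 ] q7 [-0.15  0.46 -0.    2.09  0.15  0.67 -2.08] w 0.273
shift [-0.0005 -0.0083  0.0002] turn -0.0007185806797416205
```

View pics/w15c.png

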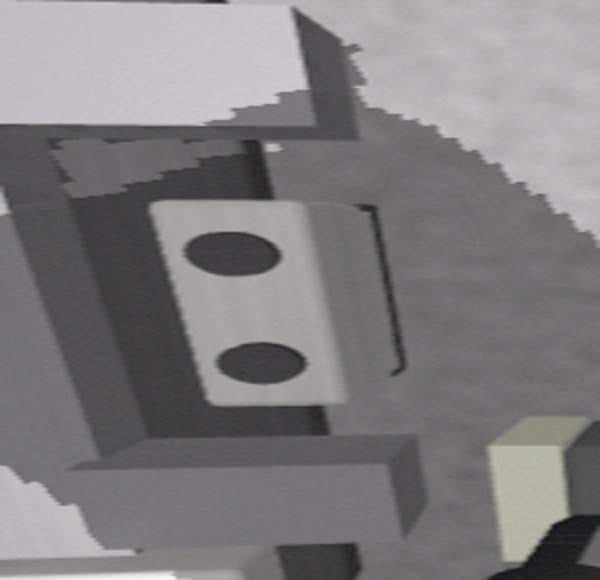

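```bash
python3 -c "
from h import *
c=np.load('c15.npy',allow_pickle=True).item()
f=lambda p,z:(((ray(c,p,z)[:,:2]-nt)@nR)*1e3).round(1)
print('ears',f([[163.3,2.5],[168.8,63.5],[187,231.5],[190.8,271.5]],.039).tolist())
print('post back top edge (true -74)',f([[166.3,101.5],[176.3,201]],.044).tolist())
print('post front top edge (true -56)',f([[127.5,102],[143,202]],.044).tolist())
"
```

```text
ears [[-75.7, -67.0], [-75.2, -42.8], [-75.4, 41.0], [-75.1, 65.8]]
post back top edge (true -74) [[-73.4, -26.1], [-72.7, 21.9]]
post front top edge (true -56) [[-56.2, -25.9], [-56.4, 21.9]]
```

Both ears now measure about -75.3 mm in my frame, and the post used as reference agrees to within about 1 mm, so they look home. I'll confirm by pressing each ear once more to see whether it gives.

>>> step_arm --pt "0 -0.003 0 0" --pt "0 -0.006 0 0" --pt "0 -0.009 0 0" --pt "0 -0.0115 0 0" --pt "0 -0.013 0 0" --pt "0 -0.014 0 0" --pt "0 -0.015 0 0" --pt "0 -0.016 0 0" --pt "0 -0.017 0 0" --pt "0 -0.0178 0 0" --pt "0 -0.0185 0 0" --pt "0 -0.0188 0 0" --pt "0 -0.0188 0 0" --pt "0 -0.0188 0 0"

```text
t: 37.4
tool_pos: [0.495, -0.0012, 0.0799]
ee_rot: [1.302, 1.446, -2.08]
force: [-2.6, -12.8, 3.0]
gripper_width: 0.273
```

```bash
python3 -c "
from h import *
st();go(-80,54);go(-80,-54)
"
```

```text
t 37.4 face x -68.82 y 54.04 z 79.9 F nest xyz [-13.07  -0.46] 3.04 T [-2.583  0.553  0.063]
t 37.4 tcp [ 0.495  -0.0012  0.0799] toolx [-0.061 -0.109 -0.992] tooly [-0.235 -0.965  0.12 ] toolz [-0.97   0.24   0.033] F [ -2.59 -12.82   3.04] q7 [-0.18  0.47  0.    2.08  0.15  0.68 -2.12] w 0.273
shift [-0.0001  0.0113 -0.0001] turn -0.003846321815773379
t 37.4 tcp [ 0.495  -0.0012  0.0799] toolx [-0.061 -0.109 -0.992] tooly [-0.235 -0.965  0.12 ] toolz [-0.97   0.24   0.033] F [ -2.59 -12.82   3.04] q7 [-0.18  0.47  0.    2.08  0.15  0.68 -2.12] w 0.273
shift [-0.0037  0.0109 -0.108 ] turn -0.003846321815773379
```

>>> step_arm --pt "0 0.005 0 -0.004" --pt "0 0.011 0 -0.004" --pt "-0.0005 0.011 -0.01 -0.004" --pt "-0.0015 0.011 -0.04 -0.004" --pt "-0.0025 0.011 -0.075 -0.004" --pt "-0.0035 0.011 -0.102 -0.004" --pt "-0.0037 0.011 -0.108 -0.004" --pt "-0.0037 0.011 -0.108 -0.004" --pt "-0.0037 0.011 -0.108 -0.004"

```text
t: 38.3
tool_pos: [0.5965, -0.0368, 0.0808]
ee_rot: [1.285, 1.446, -2.093]
force: [-0.9, -0.5, -4.7]
gripper_width: 0.268
```

```bash
python3 -c "
from h import *
st();go(-69.2,-54)
"
```

```text
t 38.3 face x -79.77 y -52.95 z 80.8 F nest xyz [-0.68  0.77] -4.7 T [ 0.256 -0.091  0.013]
t 38.3 tcp [ 0.5965 -0.0368  0.0808] toolx [-0.062 -0.108 -0.992] tooly [-0.23  -0.966  0.12 ] toolz [-0.971  0.236  0.035] F [-0.91 -0.48 -4.7 ] q7 [-0.1   0.59  0.01  1.83  0.14  0.79 -2.  ] w 0.268
shift [-0.0018 -0.0104 -0.001 ] turn 0.0008486648149759191
```

>>> step_arm --pt "-0.001 -0.003 -0.001 0" --pt "-0.0012 -0.0055 -0.001 0" --pt "-0.0012 -0.0075 -0.001 0" --pt "-0.0012 -0.009 -0.001 0" --pt "-0.0012 -0.0105 -0.001 0" --pt "-0.0012 -0.0115 -0.001 0" --pt "-0.0012 -0.0125 -0.001 0" --pt "-0.0012 -0.0135 -0.001 0" --pt "-0.0012 -0.0145 -0.001 0" --pt "-0.0012 -0.015 -0.001 0" --pt "-0.0012 -0.0153 -0.001 0" --pt "-0.0012 -0.0153 -0.001 0" --pt "-0.0012 -0.0153 -0.001 0"

```text
t: 39.6
tool_pos: [0.6, -0.0262, 0.0802]
ee_rot: [1.287, 1.441, -2.094]
force: [-2.2, -8.9, -0.8]
gripper_width: 0.267
```

```bash
python3 -c "
from h import *
st();go(-69.2,-54)
"
```

```text
t 39.6 face x -68.66 y -53.92 z 80.2 F nest xyz [-9.14  0.06] -0.83 T [-1.825  0.515  0.129]
t 39.6 tcp [ 0.6    -0.0262  0.0802] toolx [-0.065 -0.112 -0.992] tooly [-0.233 -0.964  0.124] toolz [-0.97   0.239  0.036] F [-2.18 -8.87 -0.83] q7 [-0.12  0.6   0.01  1.82  0.14  0.8  -2.02] w 0.267
shift [-0.001   0.0007 -0.    ] turn -0.002036388965922953
```

>>> step_arm --pt "0 -0.0035 0 -0.001" --pt "0 -0.0043 0 -0.002" --pt "0 -0.005 0 -0.002" --pt "0 -0.0055 0 -0.002" --pt "0 -0.0055 0 -0.002" --pt "0 -0.0055 0 -0.002"

```text
t: 40.2
tool_pos: [0.6003, -0.0256, 0.0799]
ee_rot: [1.291, 1.435, -2.091]
force: [-2.6, -10.4, 0.2]
gripper_width: 0.27
```

```bash
python3 -c "
from h import *
st();go(-69.2,-54)
"
```

```text
t 40.2 face x -68.06 y -54.13 z 79.9 F nest xyz [-10.71   0.14] 0.22 T [-2.164  0.601  0.121]
t 40.2 tcp [ 0.6003 -0.0256  0.0799] toolx [-0.067 -0.117 -0.991] tooly [-0.234 -0.963  0.13 ] toolz [-0.97   0.241  0.037] F [ -2.63 -10.39   0.22] q7 [-0.13  0.6   0.01  1.82  0.14  0.81 -2.03] w 0.27
shift [-0.0012  0.0013  0.0002] turn -0.0033418523848496307
```

>>> step_arm --pt "0 -0.0037 0 -0.001" --pt "0 -0.0045 0 -0.002" --pt "0 -0.0053 0 -0.002" --pt "0 -0.006 0 -0.002" --pt "0 -0.006 0 -0.002" --pt "0 -0.006 0 -0.002"

```text
t: 40.8
tool_pos: [0.6007, -0.0252, 0.0794]
ee_rot: [1.295, 1.429, -2.089]
force: [-2.5, -10.9, -0.8]
gripper_width: 0.267
```

```bash
python3 -c "
from h import *
st();go(-80,-54);go(-80,54)
"
```

```text
t 40.8 face x -67.53 y -54.35 z 79.4 F nest xyz [-11.2   -0.13] -0.8 T [-2.407  0.55   0.128]
t 40.8 tcp [ 0.6007 -0.0252  0.0794] toolx [-0.07  -0.123 -0.99 ] tooly [-0.236 -0.962  0.136] toolz [-0.969  0.243  0.038] F [ -2.48 -10.92  -0.8 ] q7 [-0.13  0.6   0.02  1.82  0.15  0.81 -2.04] w 0.267
shift [-0.0001  0.0126  0.0003] turn -0.0049350742585252405
t 40.8 tcp [ 0.6007 -0.0252  0.0794] toolx [-0.07  -0.123 -0.99 ] tooly [-0.236 -0.962  0.136] toolz [-0.969  0.243  0.038] F [ -2.48 -10.92  -0.8 ] q7 [-0.13  0.6   0.02  1.82  0.15  0.81 -2.04] w 0.267
shift [0.0041 0.0131 0.1082] turn -0.0049350742585252405
```

>>> step_arm --pt "0 0.006 0 -0.005" --pt "0 0.013 0 -0.005" --pt "0 0.0165 0.01 -0.005" --pt "0.001 0.017 0.04 -0.005" --pt "0.002 0.017 0.075 -0.005" --pt "0.0035 0.017 0.102 -0.005" --pt "0.004 0.017 0.108 -0.005" --pt "0.004 0.017 0.108 -0.005" --pt "0.004 0.017 0.108 -0.005"

```text
t: 41.7
tool_pos: [0.4929, -0.0155, 0.0824]
ee_rot: [1.302, 1.43, -2.077]
force: [0.3, 0.2, -4.3]
gripper_width: 0.271
```

```bash
python3 -c "
from h import *
st();go(-75,54)
c=get_calibration('wrist');np.save('c16.npy',c,allow_pickle=True)
im=capture('wrist')[:300,:,::-1]
cv2.imwrite('pics/w16.png',im)
cv2.imwrite('pics/w16c.png',cv2.resize(im[0:290,70:240],None,fx=4,fy=2,interpolation=cv2.INTER_CUBIC))
"
```

```text
t 41.7 face x -83.21 y 52.71 z 82.4 F nest xyz [ 0.24 -0.27] -4.27 T [ 0.283 -0.207 -0.037]
t 41.7 tcp [ 0.4929 -0.0155  0.0824] toolx [-0.068 -0.122 -0.99 ] tooly [-0.231 -0.964  0.135] toolz [-0.971  0.237  0.037] F [ 0.32  0.17 -4.27] q7 [-0.17  0.47  0.01  2.08  0.16  0.69 -2.1 ] w 0.271
shift [ 0.     -0.0083  0.0013] turn 0.00021097987426799136
```

View pics/w16c.png

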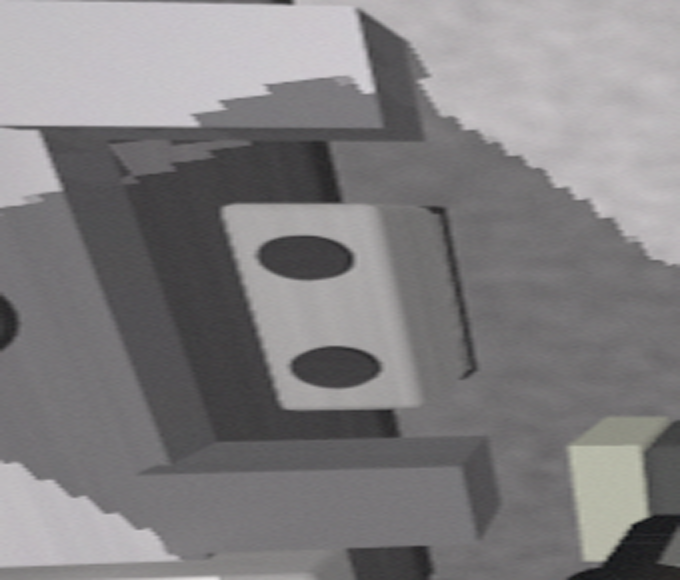

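```bash
python3 -c "
from h import *
c=np.load('c16.npy',allow_pickle=True).item()
f=lambda p,z:(((ray(c,p,z)[:,:2]-nt)@nR)*1e3).round(1)
print('ears',f([[159.3,4],[165.5,64],[185.5,233.5],[190,270]],.039).tolist())
print('post back',f([[163.8,102.5],[174.5,203.5]],.044).tolist())
print('post front',f([[125.5,103],[140.8,204]],.044).tolist())
"
```

```text
ears [[-74.9, -66.9], [-74.7, -43.3], [-75.3, 41.1], [-75.6, 63.7]]
post back [[-73.0, -26.5], [-72.5, 22.1]]
post front [[-56.3, -26.3], [-56.1, 21.7]]
```

>>> step_arm --pt "0 -0.004 0.001 0" --pt "0 -0.008 0.001 0" --pt "0 -0.011 0.001 0" --pt "0 -0.013 0.001 0" --pt "0 -0.0145 0.001 0" --pt "0 -0.0155 0.001 0" --pt "0 -0.0165 0.001 0" --pt "0 -0.0175 0.001 0" --pt "0 -0.0185 0.001 0" --pt "0 -0.0195 0.001 0" --pt "0 -0.02 0.001 0" --pt "0 -0.02 0.001 0" --pt "0 -0.02 0.001 0" --pt "0 -0.02 0.001 0"

```text
t: 43.15
tool_pos: [0.4957, -0.0004, 0.08]
ee_rot: [1.303, 1.425, -2.08]
force: [-2.0, -11.7, 1.3]
gripper_width: 0.27
```

```bash
python3 -c "
from h import *
st();go(-83,54)
"
```

```text
t 43.15 face x -67.88 y 53.53 z 80.0 F nest xyz [-11.87  -0.74] 1.35 T [-2.407  0.447  0.132]
t 43.15 tcp [ 4.957e-01 -4.000e-04  8.000e-02] toolx [-0.071 -0.127 -0.989] tooly [-0.234 -0.962  0.14 ] toolz [-0.97   0.241  0.039] F [ -2.05 -11.72   1.35] q7 [-0.2   0.48  0.01  2.07  0.17  0.7  -2.14] w 0.27
shift [0.0008 0.0152 0.0004] turn -0.0034313657143583143
```

Both ears now refuse to move at 11–13 N and agree within about 0.6 mm, so the insert is home. I'll retreat, lift and carry the mallet back.

>>> step_arm --pt "0 0.005 0 0" --pt "0 0.015 0 0" --pt "-0.01 0.025 0 0" --pt "-0.03 0.028 0 0" --pt "-0.045 0.03 0 0" --pt "-0.05 0.03 0 0" --pt "-0.05 0.03 0 0"

```text
t: 43.85
tool_pos: [0.4928, -0.0228, 0.1346]
ee_rot: [1.314, 1.426, -2.069]
force: [0.1, -0.2, -6.1]
gripper_width: 0.272
```

```bash
python3 -c "
from h import *
st();plan([.4915,-.221,.13]);plan([.4915,-.221,.081])
c=get_calibration('wrist');np.save('c17.npy',c,allow_pickle=True)
cv2.imwrite('pics/w17.png',capture('wrist')[:,:,::-1])
"
```

```text
t 43.85 face x -90.37 y 51.1 z 134.6 F nest xyz [-0.21 -0.18] -6.09 T [ 0.293 -0.222 -0.017]
t 43.85 tcp [ 0.4928 -0.0228  0.1346] toolx [-0.069 -0.126 -0.99 ] tooly [-0.234 -0.962  0.139] toolz [-0.97   0.241  0.037] F [ 0.12 -0.24 -6.09] q7 [-0.16  0.38  0.01  2.05  0.15  0.81 -2.07] w 0.272
shift [ 0.0297  0.1903 -0.0468] turn None
t 43.85 tcp [ 0.4928 -0.0228  0.1346] toolx [-0.069 -0.126 -0.99 ] tooly [-0.234 -0.962  0.139] toolz [-0.97   0.241  0.037] F [ 0.12 -0.24 -6.09] q7 [-0.16  0.38  0.01  2.05  0.15  0.81 -2.07] w 0.272
shift [ 0.0782  0.1835 -0.0485] turn None
```

View pics/w17.png

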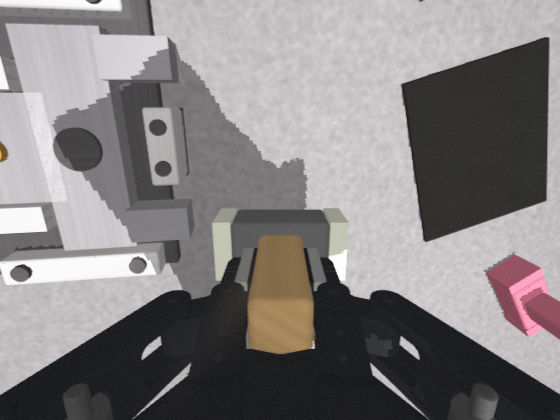

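```bash
python3 -c "
from h import *
im=cv2.imread('pics/w17.png')
cv2.imwrite('pics/w17c.png',cv2.resize(im[20:260,80:220],None,fx=4,fy=2.4,interpolation=cv2.INTER_CUBIC))
"
```

```text
(no output)
```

View pics/w17c.png

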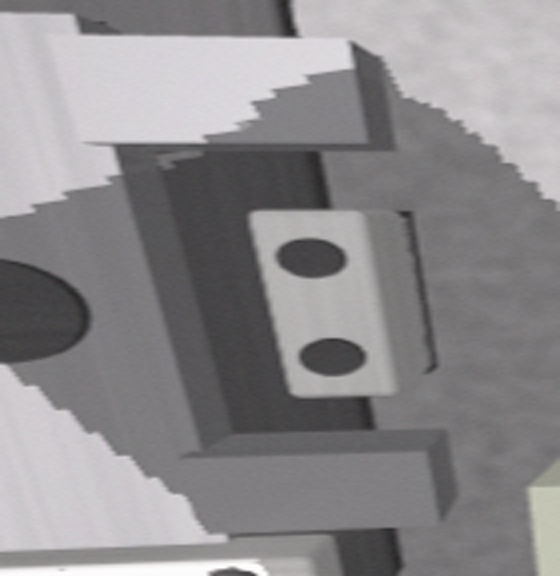

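```bash
python3 -c "
from h import *
c=np.load('c17.npy',allow_pickle=True).item()
f=lambda p,z:(((ray(c,p,z)[:,:2]-nt)@nR)*1e3).round(1)
print('ears',f([[167.5,36.7],[171.8,79.2],[186.8,207.5],[190,238.8]],.039).tolist())
print('post back',f([[170,107.5],[179.5,184.6]],.044).tolist())
print('base edge -60',f([[151.8,20],[180,255]],.012).tolist())
"
```

```text
ears [[-75.1, -66.5], [-74.9, -43.1], [-75.5, 40.8], [-75.3, 65.0]]
post back [[-72.8, -26.5], [-73.3, 22.8]]
base edge -60 [[-61.3, -81.3], [-60.9, 90.9]]
```

The ears read -75.0 and -75.4 (stop at -76, limit -77.5), with the post and base references within ±1.2 mm. Now to the mat.

>>> step_arm --pt "0.002 0.02 -0.005 0" --pt "0.008 0.05 -0.012 0" --pt "0.013 0.085 -0.02 0" --pt "0.018 0.12 -0.03 0" --pt "0.024 0.15 -0.04 0" --pt "0.029 0.175 -0.046 0" --pt "0.0297 0.188 -0.047 0" --pt "0.0297 0.1903 -0.0468 0" --pt "0.0297 0.1903 -0.0468 0" --pt "0.0297 0.1903 -0.0468 0"

```text
t: 44.9
tool_pos: [0.4913, -0.219, 0.1291]
ee_rot: [1.301, 1.426, -2.08]
force: [-0.2, -0.2, -5.5]
gripper_width: 0.273
```

```bash
python3 -c "
from h import *
plan([.4915,-.221,.0815]);plan([.4915,-.221,.078])
cv2.imwrite('pics/w18.png',capture('wrist')[:,:,::-1])
"
```

```text
t 44.9 tcp [ 0.4913 -0.219   0.1291] toolx [-0.07  -0.126 -0.99 ] tooly [-0.232 -0.963  0.139] toolz [-0.97   0.239  0.038] F [-0.24 -0.15 -5.5 ] q7 [ 0.16  0.43  0.08  1.99  0.15  0.77 -1.69] w 0.273
shift [ 0.0473 -0.0048 -0.0025] turn None
t 44.9 tcp [ 0.4913 -0.219   0.1291] toolx [-0.07  -0.126 -0.99 ] tooly [-0.232 -0.963  0.139] toolz [-0.97   0.239  0.038] F [-0.24 -0.15 -5.5 ] q7 [ 0.16  0.43  0.08  1.99  0.15  0.77 -1.69] w 0.273
shift [ 0.0508 -0.0053 -0.0026] turn None
```

View pics/w18.png

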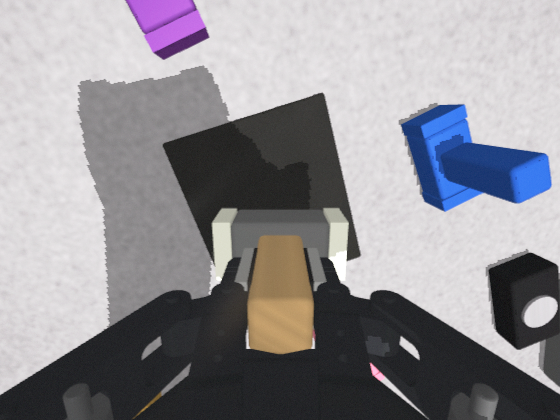

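>>> step_arm --pt "0.015 -0.001 -0.001 0" --pt "0.03 -0.003 -0.0015 0" --pt "0.04 -0.004 -0.002 0" --pt "0.046 -0.0045 -0.002 0" --pt "0.049 -0.005 -0.0025 0" --pt "0.0505 -0.005 -0.0025 0" --pt "0.0505 -0.005 -0.0025 0"

```text
t: 45.65
tool_pos: [0.4917, -0.2213, 0.0786]
ee_rot: [1.305, 1.426, -2.075]
force: [-0.8, 0.4, -5.0]
gripper_width: 0.272
```

```bash
python3 -c "
from h import *
plan([.4915,-.221,.0765])
"
```

```text
t 45.65 tcp [ 0.4917 -0.2213  0.0786] toolx [-0.07  -0.126 -0.99 ] tooly [-0.232 -0.963  0.139] toolz [-0.97   0.239  0.038] F [-0.76  0.38 -5.  ] q7 [ 0.16  0.51  0.08  2.01  0.16  0.67 -1.7 ] w 0.272
shift [ 0.0021 -0.0006  0.0002] turn None
```

>>> step_arm --pt "0.001 0 0 0" --pt "0.002 0 0 0" --pt "0.003 0 0 0" --pt "0.003 0 0 0"

```text
t: 46.05
tool_pos: [0.492, -0.2218, 0.0775]
ee_rot: [1.313, 1.427, -2.068]
force: [-4.0, 2.5, 13.9]
gripper_width: 0.274
```

```bash
python3 -c "
from h import *
plan([.4915,-.221,.0765])
"
```

```text
t 46.05 tcp [ 0.492  -0.2218  0.0775] toolx [-0.068 -0.126 -0.99 ] tooly [-0.232 -0.963  0.139] toolz [-0.97   0.239  0.037] F [-4.04  2.5  13.88] q7 [ 0.16  0.51  0.08  2.01  0.16  0.66 -1.7 ] w 0.274
shift [ 0.001  -0.0008  0.0007] turn None
```

>>> step_arm --pt "-0.0005 0 0 0" --pt "-0.0005 0 0 0" --pt "-0.0005 0 0 0" --pt "-0.0005 0 0 0" --pt "-0.0005 0 0 0" --pt "-0.0005 0 0 0" --claw 0.5 --newtons 20

```text
t: 46.65
tool_pos: [0.4922, -0.222, 0.0781]
ee_rot: [1.315, 1.427, -2.065]
force: [-1.0, -2.7, 2.1]
gripper_width: 0.499
```

```bash
python3 -c "
from h import *
plan([.4915,-.221,.0765])
cv2.imwrite('pics/w19.png',capture('wrist')[:,:,::-1])
cv2.imwrite('pics/s19.png',cv2.resize(capture('side')[100:300,200:440,::-1],None,fx=3,fy=3,interpolation=cv2.INTER_CUBIC))
"
```

```text
t 46.65 tcp [ 0.4922 -0.222   0.0781] toolx [-0.068 -0.127 -0.99 ] tooly [-0.232 -0.963  0.139] toolz [-0.97   0.239  0.036] F [-0.97 -2.69  2.15] q7 [ 0.16  0.51  0.08  2.01  0.16  0.66 -1.7 ] w 0.499
shift [ 0.0015 -0.001   0.0008] turn None
```

View pics/w19.png

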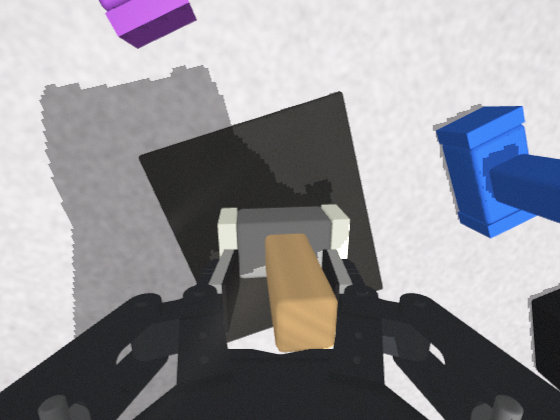

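View pics/s19.png

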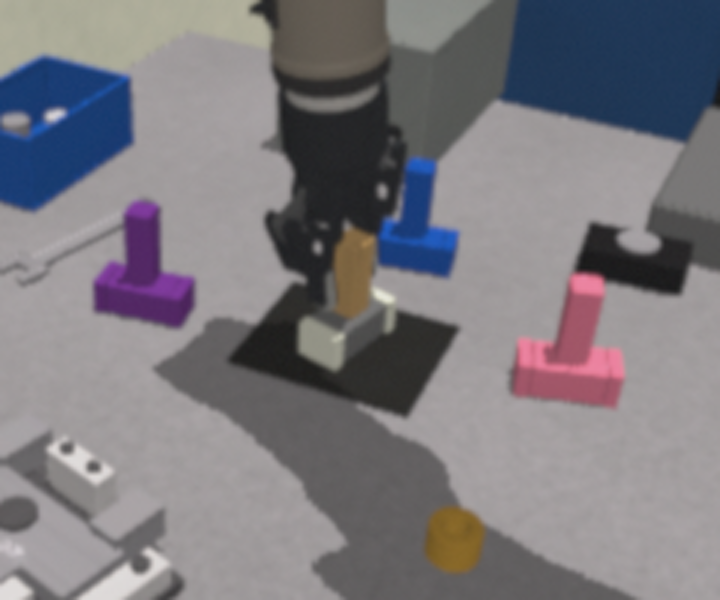

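The mallet has settled nearly flat and leans slightly toward the right pad at px (335,260). I'll open fully and then lift straight up.

>>> step_arm --pt "0 0.002 0 0" --pt "0 0.005 0 0" --pt "0 0.006 0 0" --pt "0 0.006 0 0" --pt "0 0.006 0 0" --pt "0 0.006 0 0" --pt "0 0.006 0 0" --pt "0 0.006 0 0" --claw 1

```text
t: 47.55
tool_pos: [0.4908, -0.2275, 0.0789]
ee_rot: [1.314, 1.427, -2.066]
force: [0.2, 0.6, -0.1]
gripper_width: 1.002
```

```bash
python3 -c "
from h import *
s=observe();plan(s['tool_pos']+[0,0,.14])
cv2.imwrite('pics/w20.png',capture('wrist')[:,:,::-1])
"
```

```text
t 47.55 tcp [ 0.4908 -0.2275  0.0789] toolx [-0.068 -0.126 -0.99 ] tooly [-0.232 -0.963  0.139] toolz [-0.97   0.239  0.036] F [ 0.18  0.58 -0.09] q7 [ 0.17  0.51  0.08  2.01  0.16  0.67 -1.69] w 1.002
shift [-0.1385  0.0194  0.0051] turn None
```

View pics/w20.png

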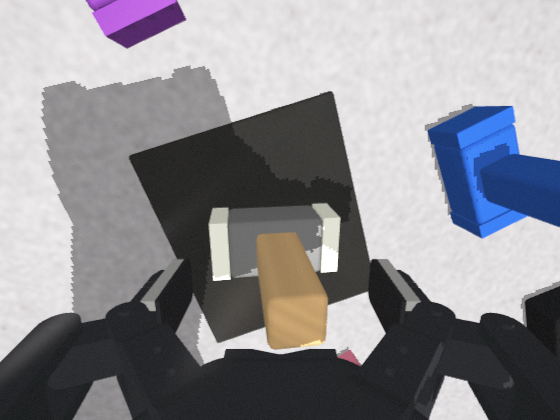

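>>> step_arm --pt "-0.01 0.0014 0.0003 0" --pt "-0.03 0.0042 0.001 0" --pt "-0.06 0.0084 0.002 0" --pt "-0.09 0.0126 0.003 0" --pt "-0.12 0.0168 0.0045 0" --pt "-0.1385 0.0194 0.005 0" --pt "-0.1385 0.0194 0.005 0" --pt "-0.1385 0.0194 0.005 0"

```text
t: 48.4
tool_pos: [0.4908, -0.2275, 0.2193]
ee_rot: [1.32, 1.427, -2.06]
force: [0.1, 0.3, 0.2]
gripper_width: 0.999
```

```bash
python3 -c "
from h import *
st()
plan([.40,-.42,.25])
c=get_calibration('wrist');np.save('c21.npy',c,allow_pickle=True)
cv2.imwrite('pics/w21.png',capture('wrist')[:,:,::-1])
"
```

```text
t 48.4 face x -289.88 y 5.35 z 219.3 F nest xyz [ 0.33 -0.03] 0.19 T [ 0.193 -0.014  0.018]
t 48.4 tcp [ 0.4908 -0.2275  0.2193] toolx [-0.067 -0.126 -0.99 ] tooly [-0.232 -0.963  0.139] toolz [-0.97   0.239  0.036] F [0.11 0.31 0.19] q7 [ 0.17  0.31  0.08  1.91  0.14  0.96 -1.64] w 0.999
shift [0.     0.2107 0.0432] turn None
```

View pics/w21.png

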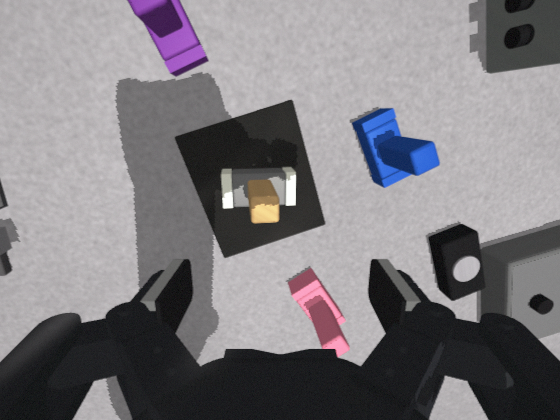

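The mallet stands upright on the mat, with its head centred at px (259,188), and the gripper is clear. I'll move the arm aside so the top camera can check both the ears and the mallet.

>>> step_arm --pt "0 0.03 0.006 0" --pt "0 0.07 0.014 0" --pt "0 0.11 0.022 0" --pt "0 0.15 0.03 0" --pt "0 0.19 0.04 0" --pt "0 0.21 0.043 0" --pt "0 0.21 0.043 0" --pt "0 0.21 0.043 0"

```text
t: 49.25
tool_pos: [0.3996, -0.4187, 0.2479]
ee_rot: [1.294, 1.427, -2.087]
force: [0.8, 0.1, 0.2]
gripper_width: 1.005
```

```bash
python3 - <<'E'
from h import *
st()
im=capture('top')[:,:,::-1];cv2.imwrite('pics/t22.png',im)
cv2.imwrite('pics/t22n.png',cv2.resize(im[125:235,145:255],None,fx=5,fy=5,interpolation=cv2.INTER_CUBIC))
cv2.imwrite('pics/t22m.png',cv2.resize(im[180:260,300:380],None,fx=5,fy=5,interpolation=cv2.INTER_CUBIC))
cv2.imwrite('pics/s22.png',capture('side')[:,:,::-1])
E
```

```text
t 49.25 face x -497.03 y 49.52 z 247.9 F nest xyz [ 0.25 -0.76] 0.16 T [ 0.186 -0.085 -0.043]
```

View pics/t22n.png

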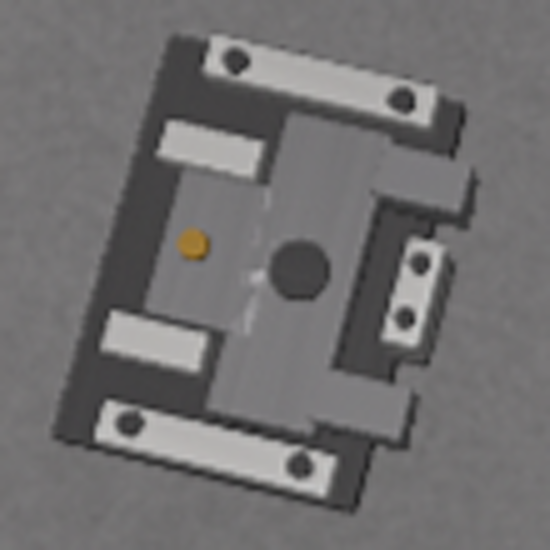

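View pics/t22m.png

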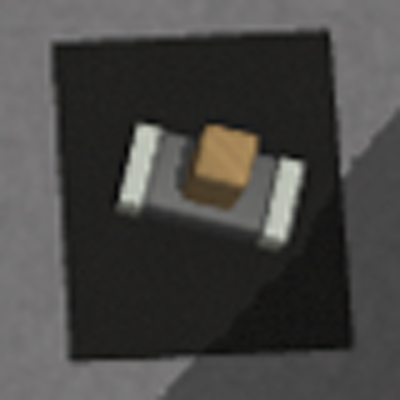

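View pics/s22.png

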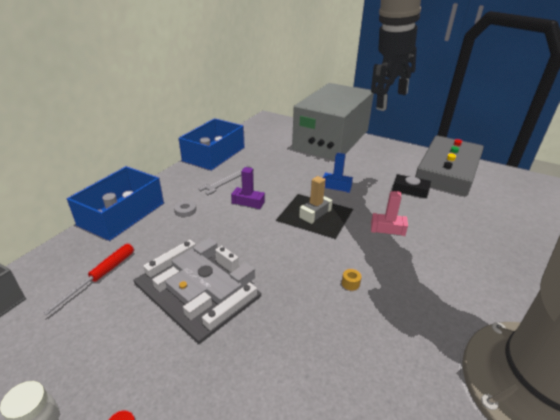

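```bash
python3 - <<'E'
from h import *
c=get_calibration('top')
a=cv2.cvtColor(cv2.imread('pics/top0.png'),cv2.COLOR_BGR2GRAY);b=cv2.cvtColor(cv2.imread('pics/t22.png'),cv2.COLOR_BGR2GRAY)
A=cv2.resize(a,None,fx=8,fy=8,interpolation=cv2.INTER_CUBIC);B=cv2.resize(b,None,fx=8,fy=8,interpolation=cv2.INTER_CUBIC)
for n,(u,v) in dict(right=(241,163),left=(228.5,209)).items():
    w,h=9,9
    T=A[int((v-h)*8):int((v+h)*8),int((u-w)*8):int((u+w)*8)]
    x0,y0=int((u-w-10)*8),int((v-h-5)*8)
    S=B[y0:int((v+h+5)*8),x0:int((u+w+5)*8)]
    r=cv2.matchTemplate(S,T,cv2.TM_CCOEFF_NORMED);_,m,_,l=cv2.minMaxLoc(r)
    p=np.array([[u,v],[u+(x0+l[0])/8-(u-w),v+(y0+l[1])/8-(v-h)]])
    P=ray(c,p,.039)[:,:2];print(n,m,'moved nest mm',((P[1]-P[0])@nR*1e3).round(2))
f=lambda p,o: np.array(p)/5-0.4+o
E=ray(c,f([[477,170],[464,218],[413,387],[403,437]],[145,125]),.039)[:,:2];print(((E-nt)@nR*1e3).round(1))
P=ray(c,f([[137,123],[304,158],[283,240],[118,205]],[300,180]),.034);print('mallet',P.mean(0)[:2],'dist to mat',np.linalg.norm(P.mean(0)[:2]-[.4865,-.2297]))
P=ray(c,f([[208,125],[257,132],[244,188],[194,178]],[300,180]),.1);print('handle top',P.mean(0)[:2])
E
```

```text
right 0.7812970876693726 moved nest mm [13.9  1. ]
left 0.7793827652931213 moved nest mm [13.14  0.9 ]
[[-77.  -63.2]
 [-77.  -40. ]
 [-74.9  41.3]
 [-76.5  64.4]]
mallet [ 0.48600439 -0.23060389] dist to mat 0.001030847752430677
handle top [ 0.48578127 -0.23087323]
```

Both ears moved 13–14 mm. The mallet is about 1 mm from the mat centre with its handle top directly above its head. Handing in.

```bash
python3 -c "
from workcell import *
print(observe()['t']);print(hand_in())"
```

```text
49.35
the job is handed in; nothing more can be done
None
```

I walked the insert forward with the mallet, right–left–right–left, then stood the mallet back on its mat and let go. I handed the job in at 49.35 s of the 72 s allowed; no verdict was reported.

**Insert at its stop:**
- **Taps:** the last ones met firm resistance, about 11–13 N on the left and 11 N on the right. The right still crept a few tenths of a mm per press, which is within the arm's own give.
- **Wrist camera:** it put the faces at nest x ≈ -75.0 mm (right) and -75.4 mm (left). The stop is -76 and the limit -77.5.
- **Top camera:** it showed 13.9 mm of travel on the right and 13.1 mm on the left. A coarse edge reading from the same picture was less favourable, about -77.0 on the right and -75 to -76.5 on the left. That method had also read about 1 mm too far back at the start.

**Tap force:** the highest reading was 13.6 N. I read force only at the end of each move, so peaks within a move were not measured.

**Mallet:** it is upright, its centre about 1 mm from the mat's centre. The gripper is open and clear of everything.

**Flaw:** pressing gradually tilted the tool to about 0.15 rad, so I set the mallet down on one edge and it rocked flat on release. The last pictures show it standing flat. I saw no sign that the bystanders or look-alikes had moved, but did not measure them.

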